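# Load a slide frame behind the scanner's stage lip and hold it home

### The job

Slide the blue jaw of the loading fixture open, lift the green slide frame out, and lay it flat on the black stage of the slide scanner with its steel tongue towards the retaining lip. Push it straight in under the lip until it has pressed the orange sprung stop bar fully home, firmly but without ramming it, and finish while still holding it pressed there, because the spring pushes it out again if you let go. Leave everything else on the bench where it is.

Things in the scene. Friction and masses are not known exactly. Their poses are not given: they have to be found in the camera images.
- frame_rib (a point): Point in the upright green grip rib at the rear of the slide frame, 30 mm above the frame's underside, on its centre line. The rib is 14 mm (frame x) x 30 mm (y), from 6 to 46 mm above the underside; grip it here from above, on either pair of sides. Frame axes: x forward to the tongue, z up. The tongue's tip is 109 mm ahead, the rear edge 15 mm behind.
- frame_nose (a point): Middle of the frame's front edge, 2 mm above its underside; axes as the frame's. The frame is a flat green tray 124 mm long (x), 60 mm wide, 6 mm thick, about 0.12 kg, carrying a glass slide; its front 18 mm is a thinner steel tongue, 56 mm wide, 4 mm thick, flush with the underside.
- fixture: Aluminium slide-jaw fixture fixed to the bench, 150 mm (x) x 165 mm (y -115 to +50); origin on the bench under the seat. The frame lies on its top, 20 mm up, axes along the fixture's, between a plain dark jaw at +y (32 mm up), the blue sliding jaw at -y and low end stops (26 mm up). Lift it straight up once the jaw is open.
- jaw (a joint): The blue sliding jaw, in m: starts between 0 and 0.004 (its hook reaches over the frame's edge and blocks lifting) and slides along the fixture's -y to 0.030, fully open. The hook clears the frame's edge at about 0.010, well clear from 0.020. Stays where it is left; friction about 1.5 N.
- jaw_handle (a point): Point in the jaw's upright black handle, 56 mm above the bench; the handle is 24 mm (fixture's x) x 16 mm (y), from 34.5 to 70.5 mm above the bench. Grip or push it from above and move it along the fixture's -y. It moves with the jaw.
- lip_edge (a point): Point on the scanner's flat black stage plate (40 mm above the bench, 110 mm wide, open for 140 mm towards -x), under the middle of the aluminium lip's free edge. x: push direction, z up. The lip overhangs from here to x = 12 mm, underside 7.5 mm and top 12.5 mm above the plate, on posts with inner sides at y = +-36 mm. White housing, top 102 mm above bench, begins at x = 35 mm.
- stop_face (a point): Middle of the front face of the orange sprung stop bar behind the lip. At rest it is 8 mm beyond the lip's edge (+x of lip_edge), 3.6 mm above the plate. It is pushed back along +x.
- stop_bar (a joint): Travel of the sprung stop bar, in m: 0 at rest, 0.008 fully pressed in (hard end stop). The spring gives 5 N at rest, 9 N at full travel, and pushes the frame back out when let go.
- amber_bottle: bystander: amber glass bottle, 56 mm across, 110 mm tall; origin under its centre
- jar: bystander: glass jar with blue cap, 64 mm across, 75 mm tall; origin under its centre
- slide_box: bystander: blue closed slide box, 85 x 100 x 35 mm; origin under its centre
- lens_case: bystander: black round lens case, 44 mm across, 55 mm tall; origin under its centre
- brush: bystander: wooden-handled brush lying flat, 170 mm long
- dish: bystander: clear closed round dish, 90 mm across, 16 mm tall; origin under its centre
- puck_a: bystander: steel round specimen puck, 30 mm across, 20 mm tall; origin under its centre
- puck_b: bystander: black round specimen puck, 30 mm across, 20 mm tall; origin under its centre
Mind the look-alikes: they are no part of the job. There is more than one size of the part that bears frame_rib; the job needs the largest.

How it is judged:
By the outcome, as a careful person would: the job done as asked, in the order asked, and still so for the second after the job is handed in, while the arm keeps its last pose, push and grip.
It also fails if it takes over 54 s, if anything falls off the work surface, if the arm or the gripper's body presses on something with over 40 N, if the wrist force passes 120 N, or if a joint passes its speed limit or range.

### The arm

A 6-joint arm with a two-finger parallel gripper is mounted at the origin on the work surface. World frame = base frame: x ahead of the robot, y to its left, z up, the work surface at z = 0. Lengths are in m, angles in rad, forces in N, time in s.
With the tool pointing down it reaches from about 0.375 to 0.9 m from the base axis. Payload 3.1 kg.
Tool frame: the origin (TCP) lies at the very end of the fingers, on their centre line; the grasp point (between the pads) lies 19 mm behind it; z points along the fingers, y is the direction in which the jaws open and shut (so a half turn about z gives the same grasp; the last joint's range is limited). The gripper opens to 87 mm and grips with 3 to 60 N. Pads are 19 mm wide; open, the fingers measure 117 mm over their backs; the gripper's body (75 mm by 190 mm) begins 51 mm behind the grasp point.
Start: joints at [-1.31, 0.527, 1.433, -0, 1.181, -0.178], TCP at [0.266, -0.565, 0.223] pointing down, gripper open.
Joint ranges: [-3.08, 3.08], [-0.75, 2.2], [0.22, 2.44], [-1.43, 4.57], [0, 2.65], [-2.85, 2.85]. Speed limits (rad/s): [2.79, 2.79, 3.14, 3.14, 3.14, 3.14].

### API

Orientations are given as a unit quaternion [x, y, z, w].
In Python, from rig import robot, optics gives the robot as it stands.
- The arm moves only by the shell command python3 -m inch 'ROWS' [FORCE]. ROWS is JSON, a list of rows, each an object of numbers: "ax", "ay", "az": the turn, a rotation vector about the tool's x, y, z in rad; "dx", "dy", "dz": the shift along the tool's x, y, z in mm; "gripper": the opening in per cent of the stroke, from 0 (shut) to 100 (fully open). In form: [{"ax": .., "ay": .., "az": .., "dx": .., "dy": .., "dz": .., "gripper": ..}, ...]. A call has 1 to 8 rows; each row shifts and turns the commanded pose from where the row before left it, along the tool's axes as they then stand; what a row does not reach is not made up. A row lasts 1/10 s, in which the tool goes at most 50 mm and 8.59 degrees, less where a joint would pass 70% of its speed; a pose out of reach is approached as far as the arm can. A call with a gripper value outside its range is refused whole. The fingers move at their own pace and stop on an object; FORCE is the grip in N (left out, the last holds). Time passes only in rows, so rows that do not move let the fingers close. It gives the time, the measured TCP pose, the force and the opening at its end, in the units of the state.
- robot.get_obs(): the state, without advancing time (a new reading comes with each control period).
- optics.camera(name): name is "scene" or "top" or "wrist"; returns a dict with "img" (420x560x3 uint8, red, green, blue), "depth" (420x560 float32, m along the optical axis (not along the pixel's ray), 0 where there is no reading), "camera_matrix" (3x3 intrinsics, pixels), "position" and "attitude" of the camera in the world. Camera axes: x right, y up, looking along -z (the intrinsics and any distortion apply to the point x, -y, -z); pixel columns grow to the right and rows downward; lengths in m; the calibration is good to about 2 mm. The wrist camera is an equidistant fisheye: a pixel r from the principal point sees the ray r / f radians off the axis. A picture is of the moment at which its call begins.
- robot.hand_in(): hands the job in, once; it reports no verdict.
The state is a dict: "time": time; "q": joint angles; "joint_velocities": joint speeds; "joint_torque": joint torques, N m; "position": TCP position; "tool_rot": TCP orientation; "ft_force": force on the tool from outside, world axes, zero at the start; "moment": the same for the moment, N m; "grip_width": finger opening in m.
Only numpy, scipy, OpenCV 4.12 (cv2) and the standard library are available. Lean on these libraries where they do the work, as an engineer would, in place of code of your own. Each camera call takes 0.05 s, during which the arm holds its last target.

## Working session

There is one attempt and no reset: what is moved stays moved. The work goes in short steps, Python scripts to look and compute and a shell command to move; the robot and the scene stay as the last step left them, time stands still between calls to the robot, and variables do not carry over. Pictures are saved under pics/ and viewed, and the job is handed in when it is done.

```bash
ls; mkdir -p pics; cat > h.py <<'E'
import numpy as np, cv2, pickle
from scipy.spatial.transform import Rotation as R
from rig import robot, optics
def snap(n,tag):
    c=optics.camera(n); pickle.dump(c,open(f'pics/{tag}.pkl','wb'))
    cv2.imwrite(f'pics/{tag}.png',c['img'][:,:,::-1]); return c
def load(tag): return pickle.load(open(f'pics/{tag}.pkl','rb'))
def rot(c):
    a=np.array(c['attitude'])
    return a if a.shape==(3,3) else R.from_quat(a).as_matrix()
def ray(c,u,v):
    K=c['camera_matrix']; return rot(c)@np.array([(u-K[0,2])/K[0,0],-(v-K[1,2])/K[1,1],-1.])
def atz(c,u,v,z):
    d=ray(c,u,v); p=np.array(c['position']); return p+d*(z-p[2])/d[2]
def pt(c,u,v):
    return np.array(c['position'])+ray(c,u,v)*c['depth'][int(round(v)),int(round(u))]
def proj(c,P):
    K=c['camera_matrix']; q=rot(c).T@(np.array(P)-c['position']); return K[0,2]+K[0,0]*q[0]/-q[2], K[1,2]-K[1,1]*q[1]/-q[2]
def crop(tag,x0,y0,x1,y1,s,out):
    im=cv2.imread(f'pics/{tag}.png')[y0:y1,x0:x1]
    cv2.imwrite(f'pics/{out}.png',cv2.resize(im,None,fx=s,fy=s,interpolation=cv2.INTER_CUBIC))
E
python3 - <<'E'
from h import *
for n in('scene','top'):
    c=snap(n,n+'0'); print(n,c['position'],c['attitude'],c['camera_matrix'])
print(robot.get_obs())
E
```

```text
pics
scene [1.28428959 0.66732788 0.75199734] [0.1918758  0.42517276 0.81424692 0.34556296] [[439.51810853   0.         282.16798546]
 [  0.         439.51810853 206.06757804]
 [  0.           0.           1.        ]]
top [ 0.42162414 -0.00612016  1.42532653] [ 0.03519103 -0.04286384 -0.70336133  0.70866573] [[538.52070244   0.         285.12727817]
 [  0.         538.52070244 208.28836686]
 [  0.           0.           1.        ]]
{'time': 0.1, 'q': array([-1.30949020e+00,  5.28403949e-01,  1.43376199e+00, -2.74577023e-05,
        1.18141908e+00, -1.78511011e-01]), 'joint_velocities': array([-0.00159077, -0.00200948, -0.00327516, -0.0008973 ,  0.00164531,
        0.00097999]), 'joint_torque': array([-1.40989137e-04, -4.40985096e+01, -1.77151108e+01,  6.33868994e-02,
        5.34083415e-02, -4.86279987e-05]), 'position': array([ 0.26594842, -0.56486288,  0.22165448]), 'tool_rot': array([ 9.75915774e-01,  2.18145386e-01, -5.39128610e-05, -9.94803673e-04]), 'ft_force': array([-0.16816016,  0.19556918, -1.07016479]), 'moment': array([ 0.04639556, -0.04793182,  0.00055963]), 'grip_width': 0.0871286155882292}
```

View pics/scene0.png

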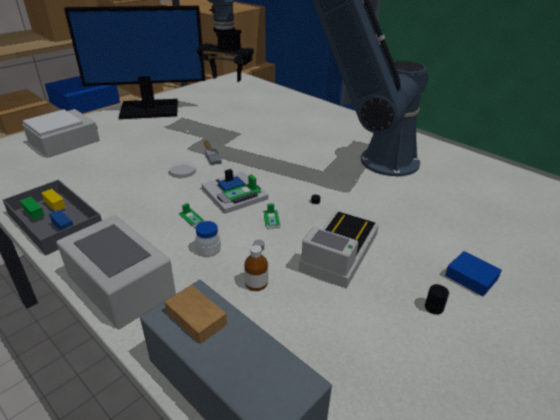

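View pics/top0.png

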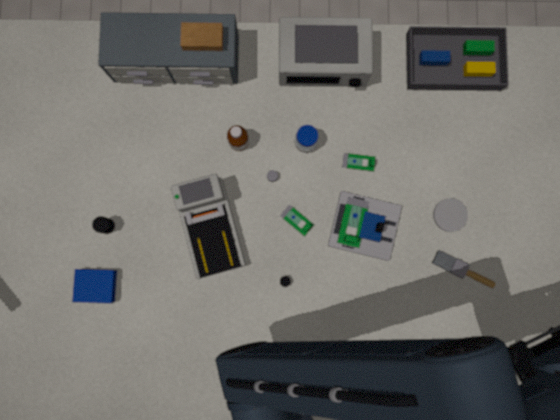

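The top view shows the fixture at about (365,225), with its frame rib near (350,237) and its jaw and handle near (378,228). The scanner is at (210,225), with its lip towards (207,212), and two small look-alike frames are at (298,220) and (360,162). I'll enlarge the fixture and the scanner.

```bash
python3 - <<'E'
from h import *
crop('top0',320,180,420,270,8,'c1'); crop('top0',160,165,260,285,5,'c2')
crop('scene0',190,155,290,220,8,'c3'); crop('scene0',290,200,390,290,8,'c4')
E
```

```text
(no output)
```

View pics/c1.png

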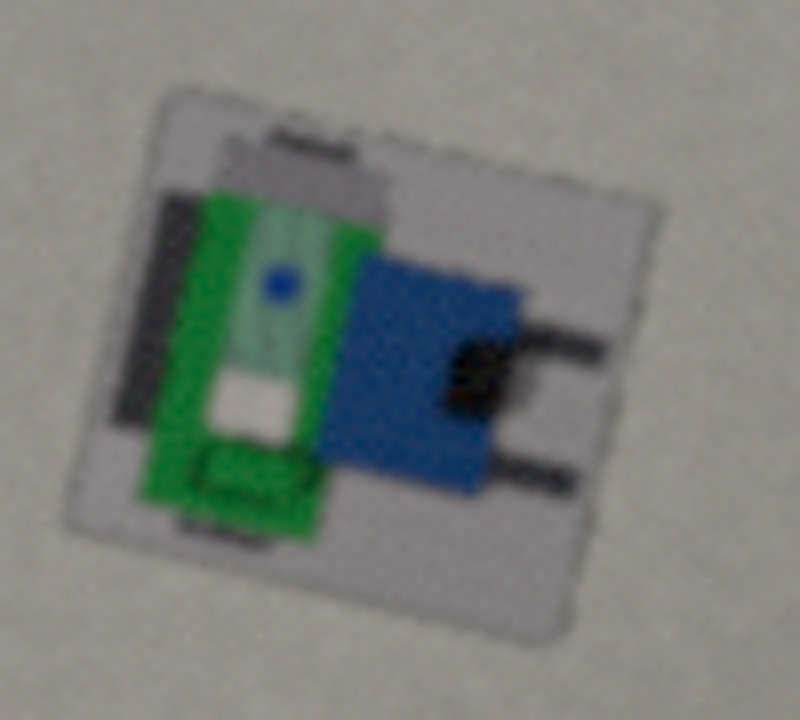

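View pics/c2.png

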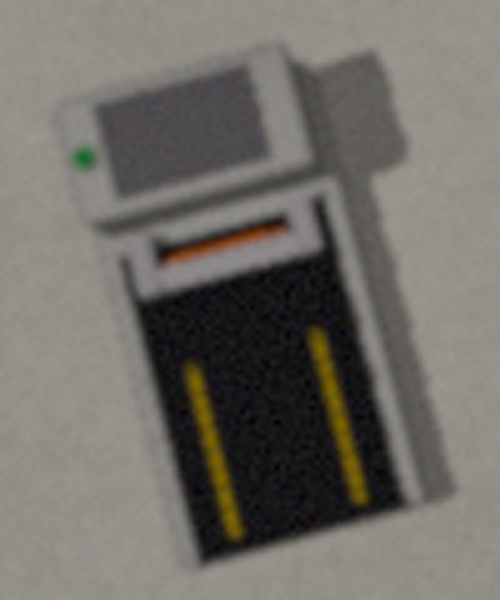

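View pics/c3.png

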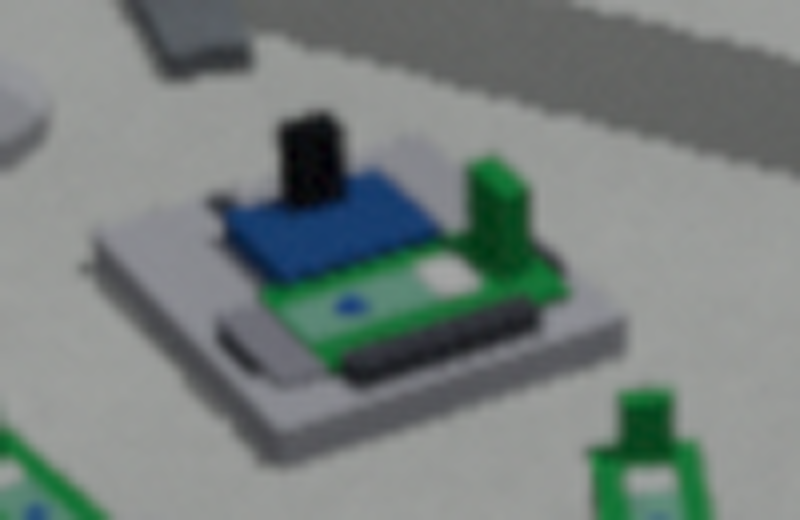

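View pics/c4.png

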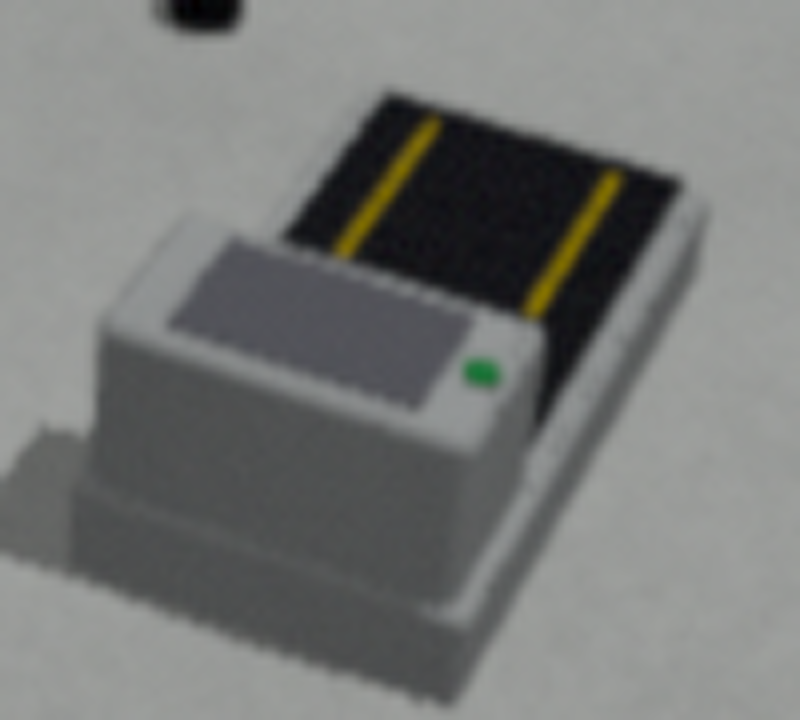

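```bash
python3 - <<'E'
from h import *
np.set_printoptions(precision=4,suppress=True)
c=load('top0')
def f(pts,z,o,s):
    P=[atz(c,o[0]+u/s-.5+.5/s,o[1]+v/s-.5+.5/s,z) for u,v in pts]
    for p in P: print(p[:2])
    return np.array(P)[:,:2]
o=(320,180)
print('fix');F=f([(165,88),(662,200),(562,648),(68,528)],.02,o,8)
for i in range(4): d=F[(i+1)%4]-F[i]; print(np.linalg.norm(d),np.degrees(np.arctan2(d[1],d[0])))
print('tray');F=f([(207,190),(385,230),(317,545),(140,500)],.026,o,8)
for i in range(4): d=F[(i+1)%4]-F[i]; print(np.linalg.norm(d),np.degrees(np.arctan2(d[1],d[0])))
print('rib');f([(258,470)],.066,o,8)
print('handle');f([(480,380)],.0705,o,8)
o=(160,165)
print('lip');F=f([(143,300),(335,255)],.0525,o,5);d=F[1]-F[0];print(F.mean(0),np.linalg.norm(d),np.degrees(np.arctan2(d[1],d[0])))
print('plate rear');F=f([(202,562),(405,503)],.04,o,5);d=F[1]-F[0];print(F.mean(0),np.linalg.norm(d),np.degrees(np.arctan2(d[1],d[0])))
print('yellow');F=f([(233,540),(192,365),(360,503),(317,330)],.04,o,5)
for i in(0,2): d=F[i+1]-F[i]; print(np.linalg.norm(d),np.degrees(np.arctan2(d[1],d[0])))
# depth check
for u,v in((350,237),(378,228),(340,205),(212,240)): print(pt(c,u,v))
E
```

```text
fix
[ 0.6258 -0.1658]
[ 0.5899 -0.3295]
[ 0.4428 -0.2944]
[ 0.4806 -0.1335]
0.1675650176550039 -102.35342201751206
0.1512331618232682 166.56352601871737
0.1652244467678257 76.77122846200561
0.1486828234517341 -12.545603313739326
tray
[ 0.5913 -0.1788]
[ 0.5786 -0.237 ]
[ 0.4755 -0.2139]
[ 0.4896 -0.1564]
0.0596479079636836 -102.30225691478397
0.10566244864372962 167.34409332915976
0.05920134439993851 76.14924284245039
0.10406079248012934 -12.403566295762289
rib
[ 0.4974 -0.1895]
handle
[ 0.5261 -0.2593]
lip
[0.53   0.2265]
[0.5539 0.1291]
[0.542  0.1778] 0.10029291183801775 -76.2454813189865
plate rear
[0.3974 0.195 ]
[0.428  0.0922]
[0.4127 0.1436] 0.107329211638737 -73.42743646329366
yellow
[0.4087 0.1795]
[0.4978 0.2026]
[0.4279 0.1151]
[0.5162 0.1388]
0.0920414816201931 14.52211776599533
0.09149735243471449 15.002243038841538
[ 0.5006 -0.1847  0.0675]
[ 0.5236 -0.2549  0.0723]
[ 0.586  -0.1638  0.0315]
[0.4918 0.1665 0.0403]
```

```bash
cat >> h.py <<'E'
np.set_printoptions(precision=4,suppress=True)
def go(x,y,z,yaw):
    "yaw deg of tool x"
    o=robot.get_obs(); M=R.from_quat(o['tool_rot']).as_matrix()
    cur=np.degrees(np.arctan2(M[1,0],M[0,0])); p=o['position']
    print('t',o['time'],'pos',p,'yaw',cur,'tilt',M[:2,2],'f',o['ft_force'],'w',o['grip_width'])
    print('az',-np.radians((yaw-cur+180)%360-180))
    for nm,a in (('before',cur),('after',yaw)):
        a=np.radians(a); d=(np.array([x,y,z])-p)*1000
        print(nm,'dx %.1f dy %.1f dz %.1f'%(d[0]*np.cos(a)+d[1]*np.sin(a), d[0]*np.sin(a)-d[1]*np.cos(a), -d[2]))
E
python3 - <<'E'
from h import *
go(.51,-.22,.24,77.4)
E
python3 -m inch '[{"az":-0.13},{"az":-0.13},{"az":-0.13},{"az":-0.13},{"az":-0.13},{"az":-0.13},{"az":-0.131},{}]'
```

```text
t 0.1 pos [ 0.2659 -0.5649  0.2217] yaw 25.200245998865196 tilt [-0.0005  0.0019] f [-0.1682  0.1956 -1.0702] w 0.0871286155882292
az -0.9110575760508862
before dx 367.7 dy -208.1 dz -18.3
after dx 389.8 dy 162.9 dz -18.3invalid input
```

```bash
python3 -m inch '[{"az":-0.13},{"az":-0.13},{"az":-0.13},{"az":-0.13},{"az":-0.13},{"az":-0.13},{"az":-0.131},{"dz":-18}]'; python3 -m inch '[{"dx":49,"dy":20},{"dx":49,"dy":20},{"dx":49,"dy":20},{"dx":49,"dy":20},{"dx":49,"dy":20},{"dx":49,"dy":20},{"dx":49,"dy":20},{"dx":49,"dy":20}]'; python3 - <<'E'
from h import *
go(.51,-.22,.24,77.4)
E
```

```text
t 0.1 pos [ 0.2659 -0.5649  0.2217] yaw 25.200245998865196 tilt [-0.0005  0.0019] f [-0.1682  0.1956 -1.0702] w 0.0871286155882292
az -0.9110575760508862
before dx 367.7 dy -208.1 dz -18.3
after dx 389.8 dy 162.9 dz -18.3invalid input
invalid input
```

```bash
python3 -m inch '[{"ax":0,"ay":0,"az":-0.13,"dx":0,"dy":0,"dz":0,"gripper":100},{"ax":0,"ay":0,"az":-0.13,"dx":0,"dy":0,"dz":0,"gripper":100},{"ax":0,"ay":0,"az":-0.13,"dx":0,"dy":0,"dz":0,"gripper":100},{"ax":0,"ay":0,"az":-0.13,"dx":0,"dy":0,"dz":0,"gripper":100},{"ax":0,"ay":0,"az":-0.13,"dx":0,"dy":0,"dz":0,"gripper":100},{"ax":0,"ay":0,"az":-0.13,"dx":0,"dy":0,"dz":0,"gripper":100},{"ax":0,"ay":0,"az":-0.131,"dx":0,"dy":0,"dz":0,"gripper":100},{"ax":0,"ay":0,"az":0,"dx":0,"dy":0,"dz":-18,"gripper":100}]'
```

```text
time: 0.9
position: [0.2654, -0.5633, 0.2376]
tool_rot: [0.78, 0.626, 0.001, -0.003]
ft_force: [0.2, 1.1, -0.1]
grip_width: 0.087
```

All keys are needed. Next I'll travel to above the fixture.

```bash
python3 -m inch '[{"ax":0,"ay":0,"az":0,"dx":49,"dy":0,"dz":0,"gripper":100},{"ax":0,"ay":0,"az":0,"dx":44,"dy":23,"dz":0,"gripper":100},{"ax":0,"ay":0,"az":0,"dx":44,"dy":23,"dz":0,"gripper":100},{"ax":0,"ay":0,"az":0,"dx":44,"dy":23,"dz":0,"gripper":100},{"ax":0,"ay":0,"az":0,"dx":44,"dy":23,"dz":0,"gripper":100},{"ax":0,"ay":0,"az":0,"dx":44,"dy":23,"dz":0,"gripper":100},{"ax":0,"ay":0,"az":0,"dx":44,"dy":23,"dz":0,"gripper":100},{"ax":0,"ay":0,"az":0,"dx":44,"dy":23,"dz":0,"gripper":100}]'; python3 - <<'E'
from h import *
c=snap('wrist','w1'); print(c['position'],rot(c),c['camera_matrix'])
go(.51,-.22,.24,77.4)
E
```

```text
time: 1.7
position: [0.5019, -0.2504, 0.2402]
tool_rot: [0.78, 0.625, -0.0, -0.0]
ft_force: [0.1, -2.1, -0.3]
grip_width: 0.0872
[ 0.517  -0.1814  0.4034] [[ 0.9759  0.2105  0.0582]
 [-0.2184  0.9413  0.2574]
 [-0.0006 -0.2639  0.9646]] [[325.1923   0.     275.2457]
 [  0.     325.1923 206.4116]
 [  0.       0.       1.    ]]
t 1.75 pos [ 0.5063 -0.2438  0.2404] yaw 77.65688042783935 tilt [0.0039 0.0056] f [3.6906 2.7675 0.11  ] w 0.08676033691456025
az 0.004483409249728337
before dx 24.0 dy -1.5 dz 0.4
after dx 24.0 dy -1.6 dz 0.4
```

View pics/w1.png

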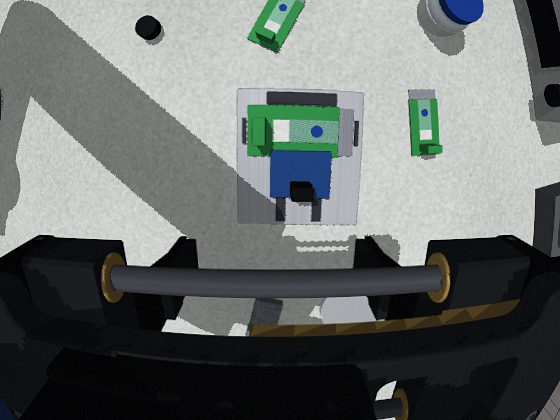

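The wrist picture shows the fixture straight on: rib about (258,132), handle top about (302,190), blue jaw (270-330,150-195). I'll take a settled one and enlarge it.

```bash
cat >> h.py <<'E'
def wray(c,u,v):
    K=c['camera_matrix']; x=(u-K[0,2])/K[0,0]; y=(v-K[1,2])/K[1,1]; th=np.hypot(x,y)
    s=np.sin(th)/th if th>1e-9 else 1.
    return rot(c)@np.array([x*s,-y*s,-np.cos(th)])
def watz(c,u,v,z):
    d=wray(c,u,v); p=np.array(c['position']); return (p+d*(z-p[2])/d[2])
def wproj(c,P):
    K=c['camera_matrix']; q=rot(c).T@(np.array(P)-c['position']); x,y,z=q[0],-q[1],-q[2]
    r=np.hypot(x,y); th=np.arctan2(r,z); return K[0,2]+K[0,0]*th*x/r, K[1,2]+K[1,1]*th*y/r
E
python3 - <<'E'
from h import *
c=snap('wrist','w2'); print(c['position'],rot(c))
o=robot.get_obs(); print(o['position'],o['joint_velocities'])
crop('w2',225,80,375,230,5,'c5')
E
```

```text
[ 0.5204 -0.1756  0.404 ] [[ 0.9769  0.2073  0.0526]
 [-0.2139  0.9436  0.2527]
 [ 0.0027 -0.2581  0.9661]]
[ 0.504  -0.2469  0.2402] [-0.0882 -0.0018  0.0131 -0.0811 -0.0044 -0.0574]
```

View pics/c5.png

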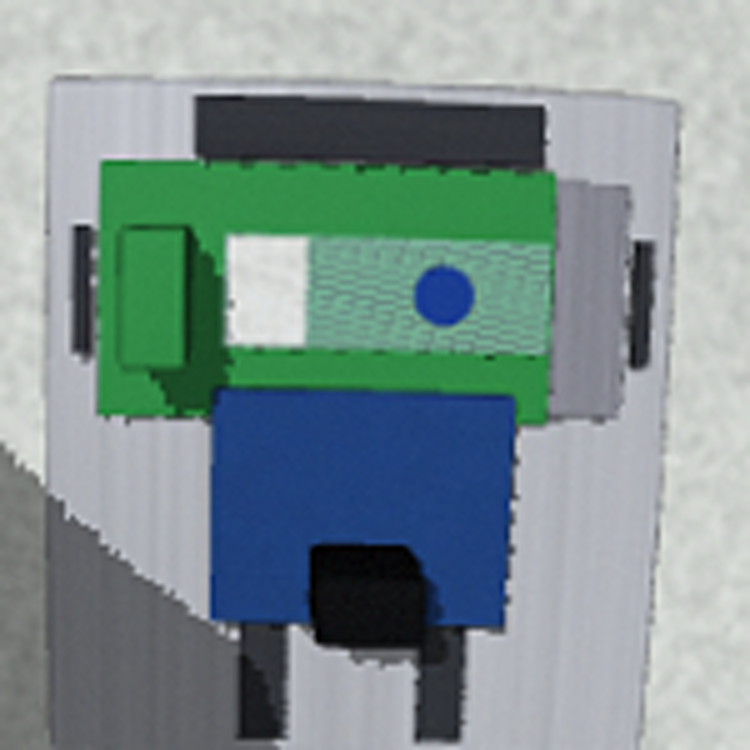

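```bash
python3 - <<'E'
from h import *
c=load('w2')
im=c['img'][180:216,280:318].astype(float); im=np.clip(im*5,0,255).astype(np.uint8)
cv2.imwrite('pics/c6.png',cv2.resize(im[:,:,::-1],None,fx=16,fy=16,interpolation=cv2.INTER_CUBIC))
def f(pts,z,n):
    P=np.array([watz(c,225+u/5-.4,80+v/5-.4,z)[:2] for u,v in pts]); print(n);print(P, P.mean(0))
    for i in range(len(P)): d=P[(i+1)%len(P)]-P[i]; print(' %.4f %.2f'%(np.linalg.norm(d),np.degrees(np.arctan2(d[1],d[0]))))
f([(100,162),(556,174),(546,425),(97,414)],.026,'tray')
f([(118,228),(182,228),(182,368),(118,367)],.066,'rib')
f([(50,78),(680,103)],.02,'fixtop')
f([(557,178),(632,187),(622,418),(550,416)],.024,'tongue')
d=c['depth']; print(d[132,258],d[190,302])
p=np.array(c['position'])
for u,v in((255,140),(258,130),(300,200),(302,207),(330,200)):
    r=wray(c,u,v); ax=-rot(c)[:,2]; print(p+r*d[v,u]/(r@ax))
E
```

```text
tray
[[ 0.4894 -0.1572]
 [ 0.5921 -0.1816]
 [ 0.5783 -0.2394]
 [ 0.4754 -0.2145]] [ 0.5338 -0.1982]
 0.1055 -13.37
 0.0594 -103.36
 0.1059 166.43
 0.0590 76.32
rib
[[ 0.4932 -0.1734]
 [ 0.5061 -0.1764]
 [ 0.4997 -0.2049]
 [ 0.4867 -0.2017]] [ 0.4965 -0.1891]
 0.0132 -12.96
 0.0292 -102.66
 0.0134 166.34
 0.0291 77.07
fixtop
[[ 0.4818 -0.1346]
 [ 0.6266 -0.1701]] [ 0.5542 -0.1524]
 0.1490 -13.76
 0.1490 166.24
tongue
[[ 0.5925 -0.1826]
 [ 0.6099 -0.1879]
 [ 0.5972 -0.2417]
 [ 0.58   -0.2378]] [ 0.5949 -0.2125]
 0.0182 -16.89
 0.0553 -103.24
 0.0177 167.11
 0.0566 77.24
0.32885733 0.3664744
[ 0.4968 -0.19    0.0669]
[ 0.502  -0.1806  0.0654]
[ 0.5293 -0.2615  0.0711]
[ 0.5299 -0.2697  0.0702]
[ 0.5667 -0.2823  0.021 ]
```

View pics/c6.png

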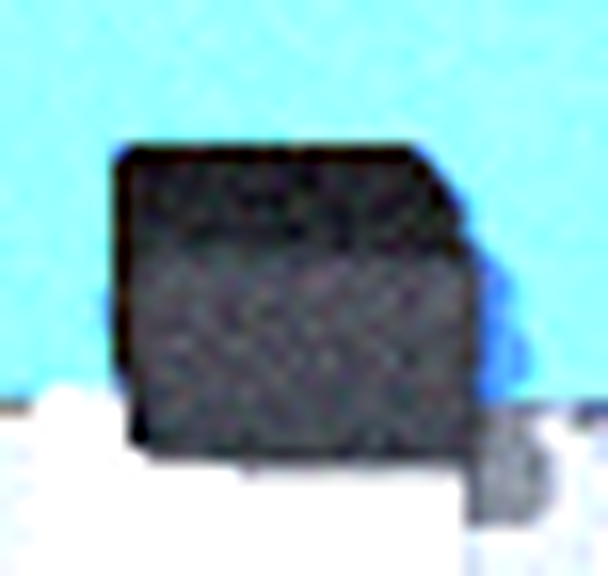

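```bash
python3 - <<'E'
from h import *
c=load('w2'); P=np.array([watz(c,u,v,.0705)[:2] for u,v in((287.4,194.8),(309,194.8),(309,208.2),(288.5,208.2))]);print(P,P.mean(0))
for i in range(4): d=P[(i+1)%4]-P[i]; print(np.linalg.norm(d))
h=P.mean(0)
go(h[0],h[1],.12,77)
E
```

```text
[[ 0.5174 -0.2532]
 [ 0.5397 -0.2581]
 [ 0.5369 -0.2725]
 [ 0.5155 -0.2678]] [ 0.5274 -0.2629]
0.02285161429770011
0.014672458287897873
0.021923977071176867
0.014678460849720193
t 1.8 pos [ 0.504  -0.2469  0.2402] yaw 77.80614772458932 tilt [0.0009 0.0024] f [ 0.1895 -0.2299  0.532 ] w 0.08669288999039129
az 0.014069932051544137
before dx -10.7 dy 26.3 dz 120.2
after dx -10.3 dy 26.4 dz 120.2
```

```bash
python3 -m inch '[{"ax":0,"ay":0,"az":0.012,"dx":-5,"dy":13,"dz":20,"gripper":70},{"ax":0,"ay":0,"az":0,"dx":-5,"dy":13,"dz":25,"gripper":70},{"ax":0,"ay":0,"az":0,"dx":0,"dy":0,"dz":25,"gripper":70},{"ax":0,"ay":0,"az":0,"dx":0,"dy":0,"dz":25,"gripper":70},{"ax":0,"ay":0,"az":0,"dx":0,"dy":0,"dz":25,"gripper":70},{"ax":0,"ay":0,"az":0,"dx":0,"dy":0,"dz":0,"gripper":70},{"ax":0,"ay":0,"az":0,"dx":0,"dy":0,"dz":0,"gripper":70}]'; python3 - <<'E'
from h import *
c=snap('wrist','w3')
go(.527,-.2623,.041,77)
E
```

```text
time: 2.5
position: [0.5237, -0.2682, 0.1203]
tool_rot: [0.784, 0.62, -0.0, -0.001]
ft_force: [0.4, 0.4, 0.4]
grip_width: 0.0609
t 2.55 pos [ 0.5245 -0.2686  0.1213] yaw 76.6819818430315 tilt [ 0.0008 -0.0008] f [-0.1931  0.3186 -0.0564] w 0.0610196590801527
az -0.005550463920224333
before dx 6.7 dy 1.0 dz 80.3
after dx 6.7 dy 1.0 dz 80.3
```

View pics/w3.png

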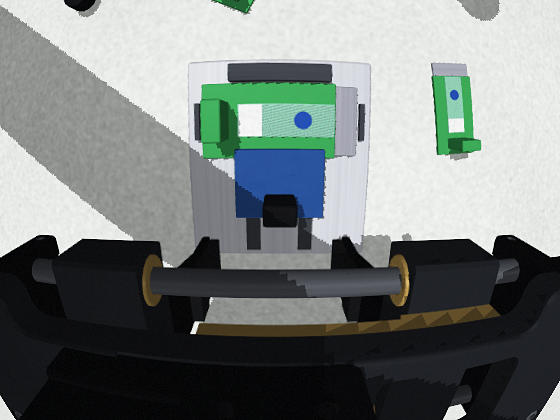

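The picture shows the handle at (280,211), centred between the fingers (about 207 and 345). I'll move to dx +6, descend to tip height 0.041 and close on it.

```bash
python3 -m inch '[{"ax":0,"ay":0,"az":-0.005,"dx":6,"dy":1,"dz":20,"gripper":70},{"ax":0,"ay":0,"az":0,"dx":0,"dy":0,"dz":25,"gripper":70},{"ax":0,"ay":0,"az":0,"dx":0,"dy":0,"dz":25,"gripper":70},{"ax":0,"ay":0,"az":0,"dx":0,"dy":0,"dz":10,"gripper":70},{"ax":0,"ay":0,"az":0,"dx":0,"dy":0,"dz":0,"gripper":15},{"ax":0,"ay":0,"az":0,"dx":0,"dy":0,"dz":0,"gripper":15},{"ax":0,"ay":0,"az":0,"dx":0,"dy":0,"dz":0,"gripper":15},{"ax":0,"ay":0,"az":0,"dx":0,"dy":0,"dz":0,"gripper":15}]' 15; python3 - <<'E'
from h import *
go(.527,-.2623,.041,77)
E
```

```text
time: 3.35
position: [0.5273, -0.2628, 0.0418]
tool_rot: [0.783, 0.622, 0.0, 0.001]
ft_force: [-0.8, -0.2, -0.2]
grip_width: 0.0365
t 3.35 pos [ 0.5273 -0.2628  0.0418] yaw 76.99676216723432 tilt [ 0.002  -0.0015] f [-0.7709 -0.1834 -0.1686] w 0.036530745345009566
az -5.6510842390021887e-05
before dx 0.4 dy -0.4 dz 0.8
after dx 0.4 dy -0.4 dz 0.8
```

Still closing. I'll let it close, then slide along tool -x (fixture -y) by 27 mm.

```bash
python3 -m inch '[{"ax":0,"ay":0,"az":0,"dx":0,"dy":0,"dz":0,"gripper":15},{"ax":0,"ay":0,"az":0,"dx":0,"dy":0,"dz":0,"gripper":15},{"ax":0,"ay":0,"az":0,"dx":0,"dy":0,"dz":0,"gripper":15}]' 15;  python3 -m inch '[{"ax":0,"ay":0,"az":0,"dx":-5,"dy":0,"dz":0,"gripper":15},{"ax":0,"ay":0,"az":0,"dx":-5,"dy":0,"dz":0,"gripper":15},{"ax":0,"ay":0,"az":0,"dx":-5,"dy":0,"dz":0,"gripper":15},{"ax":0,"ay":0,"az":0,"dx":-5,"dy":0,"dz":0,"gripper":15},{"ax":0,"ay":0,"az":0,"dx":-4,"dy":0,"dz":0,"gripper":15},{"ax":0,"ay":0,"az":0,"dx":-2,"dy":0,"dz":0,"gripper":15},{"ax":0,"ay":0,"az":0,"dx":0,"dy":0,"dz":0,"gripper":15}]'; python3 - <<'E'
from h import *
snap('wrist','w4')
go(.527,-.2623,.041,77)
E
```

```text
time: 3.65
position: [0.528, -0.2629, 0.0413]
tool_rot: [0.783, 0.622, 0.001, 0.002]
ft_force: [2.4, 0.1, 2.8]
grip_width: 0.0243
time: 4.35
position: [0.5217, -0.2893, 0.0412]
tool_rot: [0.783, 0.622, 0.0, 0.002]
ft_force: [3.7, -1.3, 5.1]
grip_width: 0.0239
t 4.4 pos [ 0.5217 -0.2893  0.0412] yaw 76.97034334403504 tilt [ 0.0025 -0.0026] f [ 4.7973 -1.722   5.2417] w 0.023733365226069975
az -0.0005176062917199508
before dx 27.5 dy -0.9 dz 0.2
after dx 27.5 dy -0.9 dz 0.2
```

View pics/w4.png

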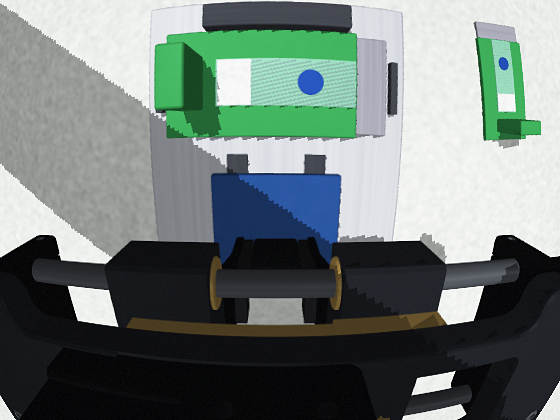

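The jaw (top edge at row 173) is now well clear of the frame's edge (row 137), with the handle moved 27 mm. I'll release, rise, and go above the rib.

```bash
python3 -m inch '[{"ax":0,"ay":0,"az":0,"dx":0,"dy":0,"dz":0,"gripper":65},{"ax":0,"ay":0,"az":0,"dx":0,"dy":0,"dz":0,"gripper":65},{"ax":0,"ay":0,"az":0,"dx":0,"dy":0,"dz":0,"gripper":65},{"ax":0,"ay":0,"az":0,"dx":0,"dy":0,"dz":0,"gripper":65},{"ax":0,"ay":0,"az":0,"dx":0,"dy":0,"dz":-20,"gripper":65},{"ax":0,"ay":0,"az":0,"dx":0,"dy":0,"dz":-30,"gripper":65},{"ax":0,"ay":0,"az":0,"dx":0,"dy":0,"dz":-40,"gripper":65},{"ax":0,"ay":0,"az":0,"dx":22,"dy":-12,"dz":0,"gripper":65}]';python3 -m inch '[{"ax":0,"ay":0,"az":0,"dx":30,"dy":-15,"dz":0,"gripper":65},{"ax":0,"ay":0,"az":0,"dx":25,"dy":-15,"dz":0,"gripper":65},{"ax":0,"ay":0,"az":0,"dx":15,"dy":-5,"dz":0,"gripper":65},{"ax":0,"ay":0,"az":0,"dx":0,"dy":0,"dz":0,"gripper":65},{"ax":0,"ay":0,"az":0,"dx":0,"dy":0,"dz":0,"gripper":65}]'; python3 - <<'E'
from h import *
snap('wrist','w5');snap('top','top1')
go(.497,-.189,.031,77)
crop('top1',320,180,420,270,8,'c7')
E
```

```text
time: 5.2
position: [0.5179, -0.2682, 0.1354]
tool_rot: [0.783, 0.622, 0.001, 0.007]
ft_force: [1.1, -0.1, 0.1]
grip_width: 0.0564
time: 5.7
position: [0.4965, -0.1881, 0.1306]
tool_rot: [0.782, 0.623, 0.0, 0.001]
ft_force: [0.1, -0.7, 0.3]
grip_width: 0.0568
t 5.8 pos [ 0.4967 -0.1888  0.1306] yaw 76.96133127015317 tilt [ 0.0013 -0.0012] f [ 0.171  -0.1916 -1.0779] w 0.05639789279677422
az -0.0006748966533916885
before dx -0.1 dy 0.3 dz 99.6
after dx -0.1 dy 0.3 dz 99.6
```

View pics/w5.png

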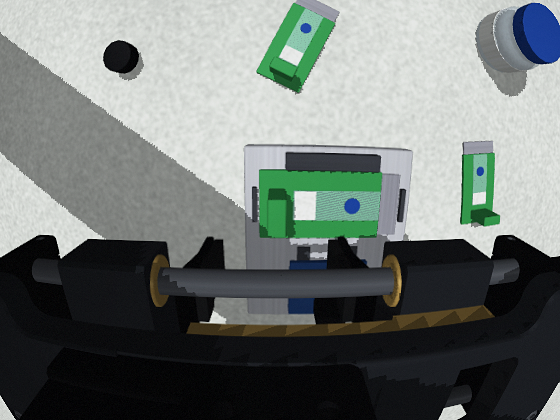

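View pics/top1.png

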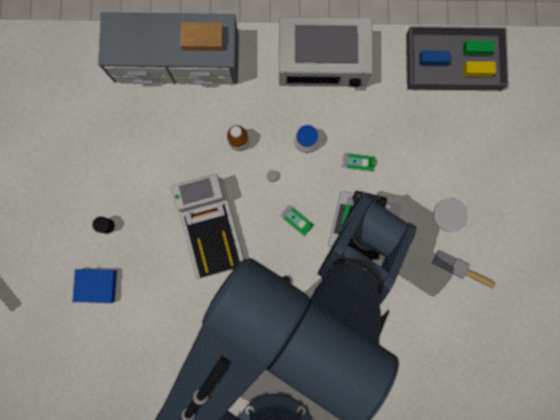

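The rib at (277,205) sits midway between the fingers (207/345). I'll descend 98 mm and grip.

```bash
python3 -m inch '[{"ax":0,"ay":0,"az":0,"dx":0,"dy":0,"dz":25,"gripper":65},{"ax":0,"ay":0,"az":0,"dx":0,"dy":0,"dz":25,"gripper":65},{"ax":0,"ay":0,"az":0,"dx":0,"dy":0,"dz":25,"gripper":65},{"ax":0,"ay":0,"az":0,"dx":0,"dy":0,"dz":15,"gripper":65},{"ax":0,"ay":0,"az":0,"dx":0,"dy":0,"dz":8,"gripper":65},{"ax":0,"ay":0,"az":0,"dx":0,"dy":0,"dz":0,"gripper":5},{"ax":0,"ay":0,"az":0,"dx":0,"dy":0,"dz":0,"gripper":5},{"ax":0,"ay":0,"az":0,"dx":0,"dy":0,"dz":0,"gripper":5}]' 35;python3 -m inch '[{"ax":0,"ay":0,"az":0,"dx":0,"dy":0,"dz":0,"gripper":5},{"ax":0,"ay":0,"az":0,"dx":0,"dy":0,"dz":0,"gripper":5},{"ax":0,"ay":0,"az":0,"dx":0,"dy":0,"dz":0,"gripper":5},{"ax":0,"ay":0,"az":0,"dx":0,"dy":0,"dz":0,"gripper":5},{"ax":0,"ay":0,"az":0,"dx":0,"dy":0,"dz":0,"gripper":5}]'; python3 - <<'E'
from h import *
go(.497,-.189,.031,77)
E
```

```text
time: 6.6
position: [0.4964, -0.1879, 0.0334]
tool_rot: [0.783, 0.622, 0.0, 0.001]
ft_force: [-0.5, -0.9, 0.2]
grip_width: 0.0399
time: 7.1
position: [0.4962, -0.1875, 0.033]
tool_rot: [0.783, 0.622, 0.0, 0.001]
ft_force: [0.4, -0.2, 4.1]
grip_width: 0.0135
t 7.1 pos [ 0.4962 -0.1875  0.033 ] yaw 76.99083342873335 tilt [ 0.0012 -0.0006] f [ 0.4059 -0.215   4.0603] w 0.013484528989654925
az -0.00015998684972144716
before dx -1.3 dy 1.1 dz 2.0
after dx -1.3 dy 1.1 dz 2.0
```

```bash
python3 -m inch '[{"ax":0,"ay":0,"az":0,"dx":0,"dy":0,"dz":-5,"gripper":5},{"ax":0,"ay":0,"az":0,"dx":0,"dy":0,"dz":-10,"gripper":5},{"ax":0,"ay":0,"az":0,"dx":0,"dy":0,"dz":-20,"gripper":5},{"ax":0,"ay":0,"az":0,"dx":0,"dy":0,"dz":-25,"gripper":5},{"ax":0,"ay":0,"az":0,"dx":0,"dy":0,"dz":-25,"gripper":5},{"ax":0,"ay":0,"az":0,"dx":0,"dy":0,"dz":-15,"gripper":5},{"ax":0,"ay":0,"az":0,"dx":0,"dy":0,"dz":0,"gripper":5}]'; python3 - <<'E'
from h import *
snap('wrist','w6')
go(.497,-.189,.031,77)
E
```

```text
time: 7.8
position: [0.4966, -0.1879, 0.135]
tool_rot: [0.783, 0.623, 0.001, 0.002]
ft_force: [0.4, -0.6, -1.1]
grip_width: 0.0141
t 7.85 pos [ 0.4958 -0.1874  0.1337] yaw 76.99794441721015 tilt [ 0.0015 -0.001 ] f [-0.0885 -0.1784  0.2097] w 0.013783825366721793
az -3.5876687730470256e-05
before dx -1.3 dy 1.6 dz 102.7
after dx -1.3 dy 1.6 dz 102.7
```

View pics/w6.png

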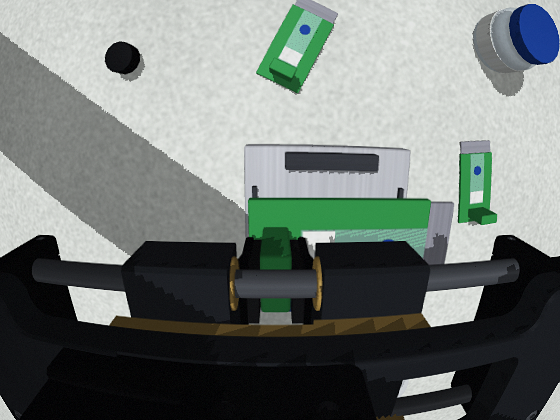

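The frame (green edge at row 200, tongue at (440,235)) is lifted clear and level. Next I'll turn it about 27.7° and go to the right of the scanner, so that the wrist camera can see the lip.

```bash
python3 -m inch '[{"ax":0,"ay":0,"az":-0.06,"dx":0,"dy":0,"dz":-30,"gripper":5},{"ax":0,"ay":0,"az":-0.08,"dx":15,"dy":0,"dz":-30,"gripper":5},{"ax":0,"ay":0,"az":-0.1,"dx":20,"dy":0,"dz":0,"gripper":5},{"ax":0,"ay":0,"az":-0.1,"dx":25,"dy":0,"dz":0,"gripper":5},{"ax":0,"ay":0,"az":-0.08,"dx":25,"dy":0,"dz":0,"gripper":5},{"ax":0,"ay":0,"az":-0.064,"dx":25,"dy":0,"dz":0,"gripper":5},{"ax":0,"ay":0,"az":0,"dx":0,"dy":0,"dz":0,"gripper":5}]'; python3 - <<'E'
from h import *
go(.514,.047,.2,104.7)
E
```

```text
time: 8.55
position: [0.489, -0.0749, 0.191]
tool_rot: [0.609, 0.793, -0.001, -0.003]
ft_force: [-1.0, -1.0, -0.6]
grip_width: 0.0136
t 8.55 pos [ 0.489  -0.0749  0.191 ] yaw 104.92495764814308 tilt [-0.0059  0.0031] f [-0.9544 -0.9862 -0.6472] w 0.013562478402576105
az 0.003926251637639319
before dx 111.3 dy 55.5 dz -9.0
after dx 111.5 dy 55.1 dz -9.0
```

```bash
python3 -m inch '[{"ax":0,"ay":0,"az":0,"dx":20,"dy":10,"dz":0,"gripper":5},{"ax":0,"ay":0,"az":0,"dx":25,"dy":12,"dz":-4,"gripper":5},{"ax":0,"ay":0,"az":0,"dx":25,"dy":13,"dz":-4,"gripper":5},{"ax":0,"ay":0,"az":0,"dx":25,"dy":12,"dz":0,"gripper":5},{"ax":0,"ay":0,"az":0,"dx":15,"dy":8,"dz":0,"gripper":5},{"ax":0,"ay":0,"az":0,"dx":0,"dy":0,"dz":0,"gripper":5},{"ax":0,"ay":0,"az":0,"dx":0,"dy":0,"dz":0,"gripper":5}]'; python3 - <<'E'
from h import *
snap('wrist','w7')
go(.514,.047,.2,104.7)
E
```

```text
time: 9.25
position: [0.5168, 0.0416, 0.1997]
tool_rot: [0.611, 0.792, -0.001, -0.001]
ft_force: [0.2, -0.3, -2.0]
grip_width: 0.0137
t 9.3 pos [0.5168 0.0413 0.1999] yaw 104.69547848317227 tilt [-0.0015 -0.0005] f [ 0.2171  0.0321 -2.419 ] w 0.013636824674247486
az -7.891535582833302e-05
before dx 6.2 dy -1.3 dz -0.1
after dx 6.2 dy -1.3 dz -0.1
```

View pics/w7.png

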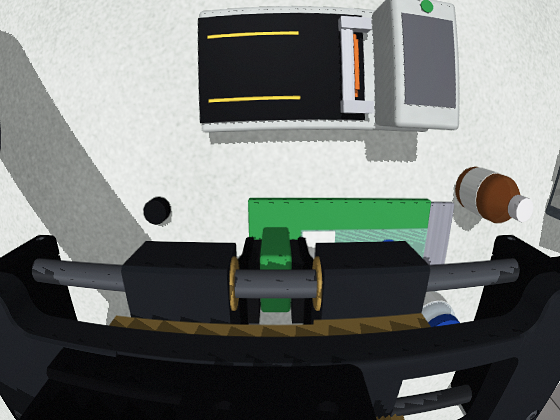

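```bash
python3 - <<'E'
from h import *
crop('w7',320,5,390,125,5,'c8'); crop('w7',190,0,310,140,5,'c9'); crop('w7',240,190,460,275,3.5,'c10')
E
```

```text
(no output)
```

View pics/c8.png

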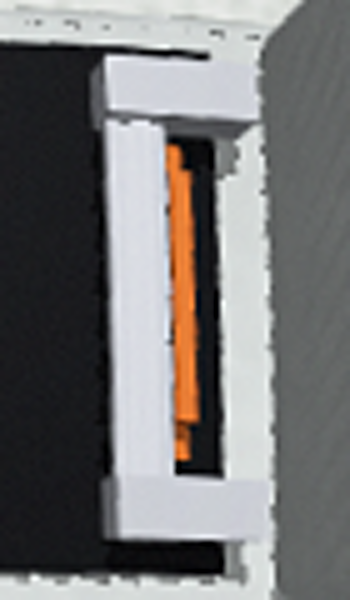

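View pics/c9.png

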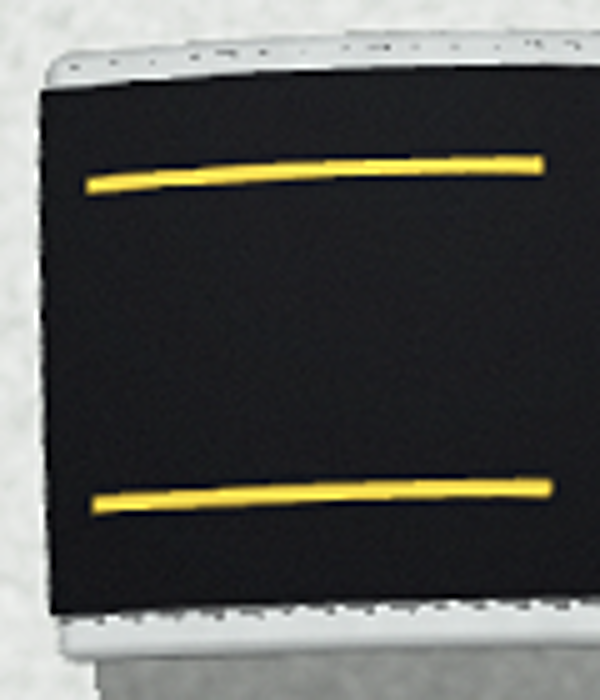

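View pics/c10.png

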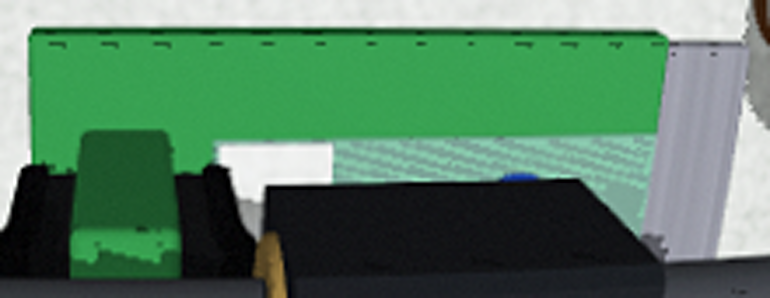

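```bash
python3 - <<'E'
from h import *
c=load('w7'); D=c['depth']; p=np.array(c['position']); ax=-rot(c)[:,2]
o=robot.get_obs(); T=o['position']; print(T)
def dp(u,v):
    r=wray(c,u,v); return p+r*D[int(round(v)),int(round(u))]/(r@ax)
def f(pts,z,n,o,s):
    P=np.array([watz(c,o[0]+u/s-.5+.5/s,o[1]+v/s-.5+.5/s,z)[:2] for u,v in pts]); print(n,P.tolist())
    for i in range(len(P)): d=P[(i+1)%len(P)]-P[i]; print(' %.4f %.2f'%(np.linalg.norm(d),np.degrees(np.arctan2(d[1],d[0]))))
    return P
L=f([(107,120),(114,478)],.0525,'lip',(320,5),5)
Y=f([(87,185),(543,164),(552,488),(93,504)],.04,'yellow',(190,0),5)
S=f([(41,92),(51,613)],.04,'plate rear',(190,0),5)
f([(165,120),(172,475)],.0525,'lip back',(320,5),5)
f([(125,538),(260,538)],.0525,'postnear',(320,5),5)
f([(105,57),(250,57)],.0525,'postfar',(320,5),5)
for u,v in((345,60),(346,90),(348,107),(348,20)): print('depth',dp(u,v))
for u,v in((300,50),(250,60),(320,110)): print('plate',dp(u,v))
m=Y.mean(0); print('ymid',m)
G=f([(30,31),(667,34)],T[2]-.013+.006,'tray left',(240,190),3.5)
G2=f([(667,42),(745,45)],T[2]-.013+.004,'tongue left',(240,190),3.5)
# in tool frame
a=np.radians(104.7); ex=np.array([np.cos(a),np.sin(a)]); ey=np.array([np.sin(a),-np.cos(a)])
for q in (*G,*G2): print('tool xy', (q-T[:2])@ex*1000,(q-T[:2])@ey*1000)
for u,v in((260,210),(320,205),(400,205),(435,215),(300,205)): print('frame depth',dp(u,v))
E
```

```text
[0.5168 0.0413 0.1999]
lip [[0.5350444503819582, 0.21439632689151544], [0.5542331028673103, 0.14541916721557202]]
 0.0716 -74.45
 0.0716 105.55
yellow [[0.4097205101374748, 0.1765142189468421], [0.4966407152173156, 0.2016329813146779], [0.5151693871230564, 0.1377298375145206], [0.4279743270953323, 0.11282961806334821]]
 0.0905 16.12
 0.0665 -73.83
 0.0907 -164.06
 0.0662 105.99
plate rear [[0.3946760733715825, 0.19452071385993924], [0.42480488633030417, 0.08960705149413903]]
 0.1092 -73.98
 0.1092 106.02
lip back [[0.5459207595953396, 0.21822619289022901], [0.5649968563486257, 0.149426817898012]]
 0.0714 -74.50
 0.0714 105.50
postnear [[0.5594019585998585, 0.1348404615705666], [0.5852526397799432, 0.14299869926752795]]
 0.0271 17.52
 0.0271 -162.48
postfar [[0.5315487788574444, 0.22727384090388195], [0.5591012305056515, 0.2374951997614002]]
 0.0294 20.35
 0.0294 -159.65
depth [0.5465 0.1843 0.053 ]
depth [0.5549 0.156  0.053 ]
depth [0.5606 0.1404 0.0554]
depth [0.5388 0.2237 0.0574]
plate [0.503  0.1838 0.0414]
plate [0.4584 0.1616 0.0408]
plate [0.5373 0.1307 0.0418]
ymid [0.4624 0.1572]
tray left [[0.494233733602844, 0.0655418116364676], [0.5957869610697387, 0.09212617809866122]]
 0.1050 14.67
 0.1050 -165.33
tongue left [[0.5974685443479195, 0.09061413683019613], [0.6131090971454155, 0.09425920613323324]]
 0.0161 13.12
 0.0161 -166.88
tool xy 29.166017234437767 -15.69656759785414
tool xy 29.11027937334175 89.27858871272205
tool xy 27.22101549716979 90.52143750690038
tool xy 26.777858960568118 106.57500515771464
frame depth [0.502  0.061  0.1931]
frame depth [0.5328 0.072  0.1933]
frame depth [0.5778 0.0839 0.1932]
frame depth [0.6032 0.0839 0.192 ]
frame depth [0.5222 0.0692 0.1931]
```

```bash
python3 - <<'E'
from h import *
go(.4217,.1462,.085,105.7)
E
```

```text
t 9.3 pos [0.5168 0.0413 0.1999] yaw 104.69547848317227 tilt [-0.0015 -0.0005] f [ 0.2171  0.0321 -2.419 ] w 0.013636824674247486
az -0.01753220787577163
before dx 125.6 dy -65.4 dz 114.9
after dx 126.7 dy -63.2 dz 114.9
```

```bash
python3 -m inch '[{"ax":0,"ay":0,"az":-0.0175,"dx":10,"dy":-15,"dz":0,"gripper":5},{"ax":0,"ay":0,"az":0,"dx":20,"dy":-15,"dz":0,"gripper":5},{"ax":0,"ay":0,"az":0,"dx":22,"dy":-15,"dz":0,"gripper":5},{"ax":0,"ay":0,"az":0,"dx":25,"dy":-10,"dz":0,"gripper":5},{"ax":0,"ay":0,"az":0,"dx":25,"dy":-8,"dz":0,"gripper":5},{"ax":0,"ay":0,"az":0,"dx":20,"dy":0,"dz":20,"gripper":5},{"ax":0,"ay":0,"az":0,"dx":4,"dy":0,"dz":25,"gripper":5},{"ax":0,"ay":0,"az":0,"dx":0,"dy":0,"dz":25,"gripper":5}]'; python3 -m inch '[{"ax":0,"ay":0,"az":0,"dx":0,"dy":0,"dz":20,"gripper":5},{"ax":0,"ay":0,"az":0,"dx":0,"dy":0,"dz":15,"gripper":5},{"ax":0,"ay":0,"az":0,"dx":0,"dy":0,"dz":0,"gripper":5},{"ax":0,"ay":0,"az":0,"dx":0,"dy":0,"dz":0,"gripper":5}]'; python3 - <<'E'
from h import *
snap('wrist','w8'); snap('top','top2')
go(.4217,.1462,.085,105.7)
crop('top2',150,150,290,290,5,'c11')
E
```

```text
time: 10.1
position: [0.4227, 0.1464, 0.1302]
tool_rot: [0.604, 0.797, 0.0, 0.001]
ft_force: [-0.2, -0.3, -0.2]
grip_width: 0.0136
time: 10.5
position: [0.4227, 0.1459, 0.0956]
tool_rot: [0.604, 0.797, -0.0, -0.0]
ft_force: [0.1, 0.5, -1.4]
grip_width: 0.014
t 10.6 pos [0.4233 0.1462 0.0963] yaw 105.67368930170937 tilt [0.0016 0.0001] f [ 1.54    0.6589 -0.8376] w 0.013738265153087358
az -0.0004592083136700785
before dx 0.4 dy -1.5 dz 11.3
after dx 0.4 dy -1.5 dz 11.3
```

View pics/w8.png

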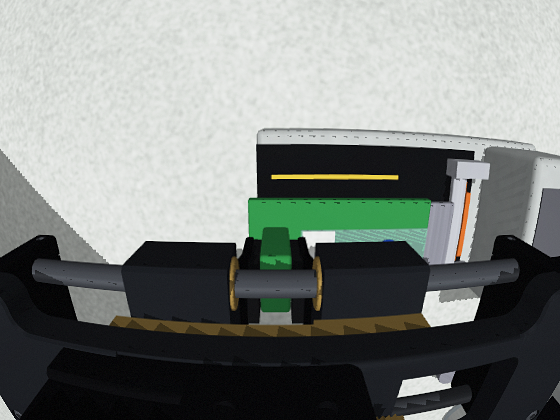

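View pics/c11.png

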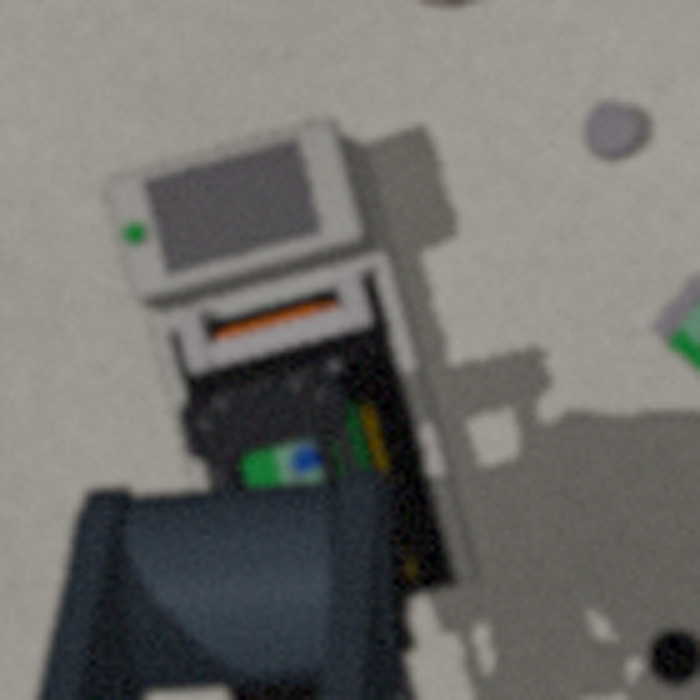

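```bash
python3 - <<'E'
from h import *
crop('w8',240,120,500,270,3,'c12')
E
```

```text
(no output)
```

View pics/c12.png

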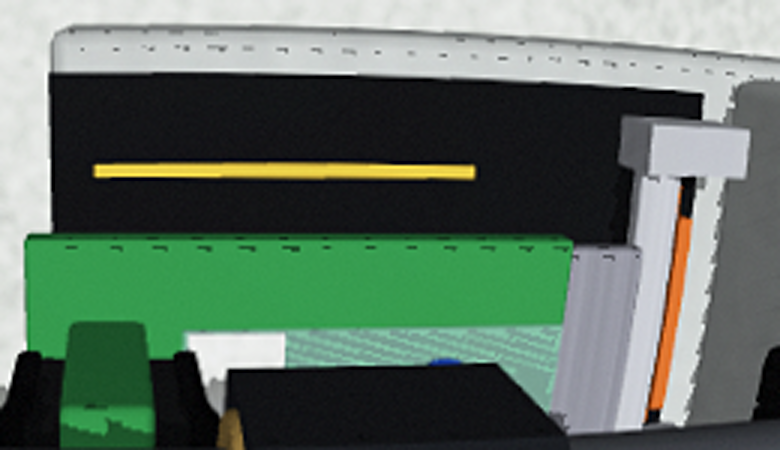

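```bash
python3 - <<'E'
from h import *
c=load('w8'); T=robot.get_obs()['position']
a=np.radians(105.7); ex=np.array([np.cos(a),np.sin(a)]); ey=np.array([np.sin(a),-np.cos(a)])
def f(pts,z,n):
    P=np.array([watz(c,240+u/3-.33,120+v/3-.33,z)[:2] for u,v in pts]); d=P[1]-P[0]
    print(n,'%.4f %.2f'%(np.linalg.norm(d),np.degrees(np.arctan2(d[1],d[0]))), [((q-T[:2])@ex*1000,(q-T[:2])@ey*1000) for q in P])
f([(94,172),(476,172)],.04,'yellow')
f([(50,73),(703,94)],.04,'plate left')
f([(50,73),(54,233)],.04,'plate rear')
f([(26,236),(572,238)],T[2]-.007,'tray left')
f([(641,175),(619,428)],.0525,'lip')
f([(573,245),(641,247)],T[2]-.009,'tongue left')
f([(653,175),(688,175)],.0525,'post inner')
E
```

```text
yellow 0.0910 16.29 [(np.float64(31.710395627982127), np.float64(-4.659206785337265)), (np.float64(32.65023854414152), np.float64(86.3786467487237))]
plate left 0.1652 15.87 [(np.float64(54.33780091170003), np.float64(-14.430826419342496)), (np.float64(54.83411836454623), np.float64(150.7660821053587))]
plate rear 0.0369 -73.56 [(np.float64(54.33780091170003), np.float64(-14.430826419342496)), (np.float64(17.433908394675758), np.float64(-13.956818375256718))]
tray left 0.1047 15.62 [(np.float64(28.91738975051575), np.float64(-16.238545482447307)), (np.float64(28.77699546408603), np.float64(88.41802617508318))]
lip 0.0661 -70.14 [(np.float64(35.26763968458443), np.float64(125.60684551486506)), (np.float64(-30.705905811766787), np.float64(130.4040075004741))]
tongue left 0.0163 14.48 [(np.float64(26.864277735404443), np.float64(89.89428487048606)), (np.float64(26.51603101121851), np.float64(106.20093046327251))]
post inner 0.0106 17.48 [(np.float64(35.37332889963468), np.float64(129.1425336599663)), (np.float64(35.70354099695925), np.float64(139.77077717989934))]
```

```bash
python3 -m inch '[{"ax":0,"ay":0,"az":-0.006,"dx":0,"dy":0,"dz":10,"gripper":5},{"ax":0,"ay":0,"az":0,"dx":0,"dy":0,"dz":12,"gripper":5},{"ax":0,"ay":0,"az":0,"dx":0,"dy":0,"dz":10,"gripper":5},{"ax":0,"ay":0,"az":0,"dx":0,"dy":0,"dz":5,"gripper":5},{"ax":0,"ay":0,"az":0,"dx":0,"dy":0,"dz":2,"gripper":5},{"ax":0,"ay":0,"az":0,"dx":0,"dy":0,"dz":0,"gripper":5},{"ax":0,"ay":0,"az":0,"dx":0,"dy":0,"dz":0,"gripper":5},{"ax":0,"ay":0,"az":0,"dx":0,"dy":0,"dz":0,"gripper":5}]' 40; python3 - <<'E'
from h import *
go(.4217,.1462,.053,106)
E
```

```text
time: 11.4
position: [0.4227, 0.1467, 0.0569]
tool_rot: [0.601, 0.799, 0.0, 0.0]
ft_force: [0.6, 0.2, -1.0]
grip_width: 0.014
t 11.4 pos [0.4227 0.1467 0.0569] yaw 106.07194500750198 tilt [0.0007 0.0001] f [ 0.5991  0.2168 -0.9839] w 0.014013222275691
az 0.0012556772612818327
before dx -0.2 dy -1.1 dz 3.9
after dx -0.2 dy -1.1 dz 3.9
```

```bash
python3 -m inch '[{"ax":0,"ay":0,"az":0,"dx":0,"dy":0,"dz":1.5,"gripper":5},{"ax":0,"ay":0,"az":0,"dx":0,"dy":0,"dz":1,"gripper":5},{"ax":0,"ay":0,"az":0,"dx":0,"dy":0,"dz":0,"gripper":5},{"ax":0,"ay":0,"az":0,"dx":0,"dy":0,"dz":0,"gripper":5}]';python3 -m inch '[{"ax":0,"ay":0,"az":0,"dx":0,"dy":0,"dz":1,"gripper":5},{"ax":0,"ay":0,"az":0,"dx":0,"dy":0,"dz":0,"gripper":5},{"ax":0,"ay":0,"az":0,"dx":0,"dy":0,"dz":0,"gripper":5}]'; python3 - <<'E'
from h import *
go(.4217,.1462,.053,106)
E
```

```text
time: 11.8
position: [0.4225, 0.1466, 0.054]
tool_rot: [0.601, 0.799, -0.0, -0.0]
ft_force: [-1.2, 0.1, -1.0]
grip_width: 0.0138
time: 12.1
position: [0.4226, 0.1467, 0.0531]
tool_rot: [0.601, 0.799, 0.0, 0.0]
ft_force: [0.5, -0.7, -1.5]
grip_width: 0.0138
t 12.1 pos [0.4226 0.1467 0.0531] yaw 106.0731442156723 tilt [0.0002 0.    ] f [ 0.46   -0.7306 -1.5405] w 0.013847610505854398
az 0.0012766073922704825
before dx -0.2 dy -1.0 dz 0.1
after dx -0.2 dy -1.0 dz 0.1
```

```bash
python3 -m inch '[{"ax":0,"ay":0,"az":0,"dx":0,"dy":0,"dz":0.7,"gripper":5},{"ax":0,"ay":0,"az":0,"dx":0,"dy":0,"dz":0,"gripper":5},{"ax":0,"ay":0,"az":0,"dx":0,"dy":0,"dz":0,"gripper":5}]';python3 -m inch '[{"ax":0,"ay":0,"az":0,"dx":0,"dy":0,"dz":0.7,"gripper":5},{"ax":0,"ay":0,"az":0,"dx":0,"dy":0,"dz":0,"gripper":5},{"ax":0,"ay":0,"az":0,"dx":0,"dy":0,"dz":0,"gripper":5}]'; python3 - <<'E'
from h import *
snap('wrist','w9')
crop('w9',240,120,500,270,3,'c13')
E
```

```text
time: 12.4
position: [0.4226, 0.1467, 0.053]
tool_rot: [0.601, 0.799, 0.0, 0.0]
ft_force: [-1.1, 0.1, 5.1]
grip_width: 0.0137
time: 12.7
position: [0.4226, 0.1467, 0.053]
tool_rot: [0.601, 0.799, 0.0, 0.0]
ft_force: [-1.6, -0.6, 13.9]
grip_width: 0.0135
```

View pics/c13.png

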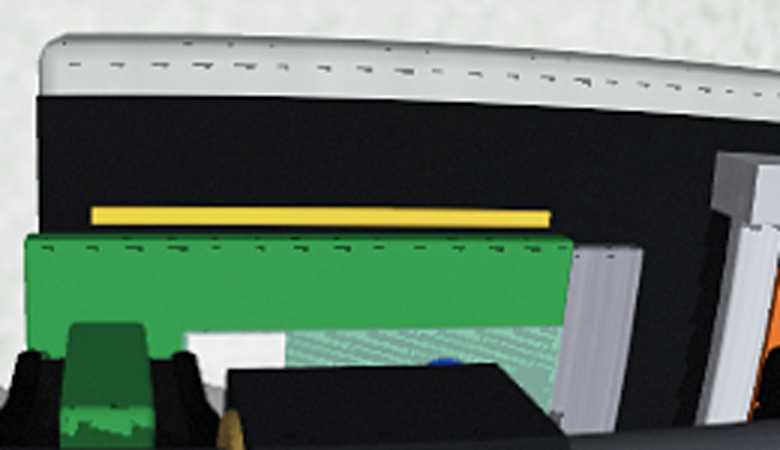

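```bash
python3 - <<'E'
from h import *
c=load('w9'); T=robot.get_obs()['position']
a=np.radians(106.07); ex=np.array([np.cos(a),np.sin(a)]); ey=np.array([np.sin(a),-np.cos(a)])
def f(pts,z,n):
    P=np.array([watz(c,240+u/3-.33,120+v/3-.33,z)[:2] for u,v in pts]); d=P[1]-P[0]
    print(n,'%.4f %.2f'%(np.linalg.norm(d),np.degrees(np.arctan2(d[1],d[0]))), [((q-T[:2])@ex*1000,(q-T[:2])@ey*1000) for q in P])
f([(91,216),(551,219)],.04,'yellow')
f([(91,207),(551,211)],.04,'yellow top')
f([(38,96),(600,110)],.04,'plate left')
f([(26,236),(572,239)],.046,'tray left')
f([(738,222),(706,420)],.0525,'lip')
f([(642,247),(616,430)],.044,'tip')
f([(572,247),(642,247)],.044,'tongue left')
E
```

```text
yellow 0.0914 16.07 [(np.float64(31.26001168664707), np.float64(-4.098298179721349)), (np.float64(31.253162940489535), np.float64(87.25877087954312))]
yellow top 0.0912 16.02 [(np.float64(32.964101394892516), np.float64(-4.092046923184508)), (np.float64(32.883265748553896), np.float64(87.0719863139515))]
plate left 0.1100 16.06 [(np.float64(53.56883688060379), np.float64(-13.616641254442014)), (np.float64(53.54251897984709), np.float64(96.35122789837307))]
tray left 0.1052 15.92 [(np.float64(28.947146301820727), np.float64(-15.727676119572605)), (np.float64(28.675076336864084), np.float64(89.44032180826947))]
lip 0.0433 -72.68 [(np.float64(34.11986931647265), np.float64(125.61146482436227)), (np.float64(-9.164522816993067), np.float64(126.55687014294325))]
tip 0.0408 -72.45 [(np.float64(26.618498115022156), np.float64(107.55197848096898)), (np.float64(-14.123128744995698), np.float64(108.60783110789079))]
tongue left 0.0168 16.31 [(np.float64(26.54777902336905), np.float64(90.72237153832226)), (np.float64(26.618498115022156), np.float64(107.55197848096898))]
```

Yaw agrees to about 0.15° and the lateral offset to under 0.5 mm, with the tip 18 mm short of the lip. So I expect stop contact after about 26 mm and full home after about 34 mm. I'll ease the down-pressure and push.

```bash
python3 -m inch '[{"ax":0,"ay":0,"az":0,"dx":0,"dy":0,"dz":-0.9,"gripper":5},{"ax":0,"ay":0,"az":0,"dx":0,"dy":3,"dz":0,"gripper":5},{"ax":0,"ay":0,"az":0,"dx":0,"dy":4,"dz":0,"gripper":5},{"ax":0,"ay":0,"az":0,"dx":0,"dy":4,"dz":0,"gripper":5},{"ax":0,"ay":0,"az":0,"dx":0,"dy":3,"dz":0,"gripper":5},{"ax":0,"ay":0,"az":0,"dx":0,"dy":0,"dz":0,"gripper":5},{"ax":0,"ay":0,"az":0,"dx":0,"dy":0,"dz":0,"gripper":5}]';python3 -m inch '[{"ax":0,"ay":0,"az":0,"dx":0,"dy":3,"dz":0,"gripper":5},{"ax":0,"ay":0,"az":0,"dx":0,"dy":3,"dz":0,"gripper":5},{"ax":0,"ay":0,"az":0,"dx":0,"dy":2,"dz":0,"gripper":5},{"ax":0,"ay":0,"az":0,"dx":0,"dy":2,"dz":0,"gripper":5},{"ax":0,"ay":0,"az":0,"dx":0,"dy":0,"dz":0,"gripper":5},{"ax":0,"ay":0,"az":0,"dx":0,"dy":0,"dz":0,"gripper":5}]'; python3 - <<'E'
from h import *
go(.4226,.1467,.053,106.07)
E
```

```text
time: 13.45
position: [0.4326, 0.1503, 0.053]
tool_rot: [0.601, 0.799, -0.002, -0.002]
ft_force: [-5.7, -0.3, 11.5]
grip_width: 0.0141
time: 14.05
position: [0.4417, 0.153, 0.053]
tool_rot: [0.601, 0.799, -0.003, -0.003]
ft_force: [-6.6, -2.3, 11.4]
grip_width: 0.0139
t 14.05 pos [0.4417 0.153  0.053 ] yaw 106.10711979523451 tilt [-0.0072 -0.0009] f [-6.6047 -2.3231 11.4164] w 0.013872719481578501
az 0.0006478626445081748
before dx -0.7 dy -20.1 dz -0.0
after dx -0.7 dy -20.1 dz -0.0
```

```bash
python3 -m inch '[{"ax":0,"ay":0,"az":0,"dx":0,"dy":0,"dz":-0.5,"gripper":5},{"ax":0,"ay":0,"az":0,"dx":0,"dy":0,"dz":0,"gripper":5},{"ax":0,"ay":0,"az":0,"dx":0,"dy":0,"dz":0,"gripper":5}]'; python3 - <<'E'
from h import *
go(.4226,.1467,.053,106.07)
snap('wrist','w10')
crop('w10',240,120,560,290,2.5,'c14')
E
```

```text
time: 14.35
position: [0.4457, 0.1534, 0.053]
tool_rot: [0.601, 0.799, 0.0, -0.0]
ft_force: [-1.2, 0.8, 2.1]
grip_width: 0.0137
t 14.35 pos [0.4457 0.1534 0.053 ] yaw 106.06845812876287 tilt [-0.0001  0.0001] f [-1.2129  0.8459  2.0943] w 0.013706126506041817
az -2.691072972959291e-05
before dx 0.0 dy -24.0 dz -0.0
after dx 0.0 dy -24.0 dz -0.0
```

View pics/c14.png

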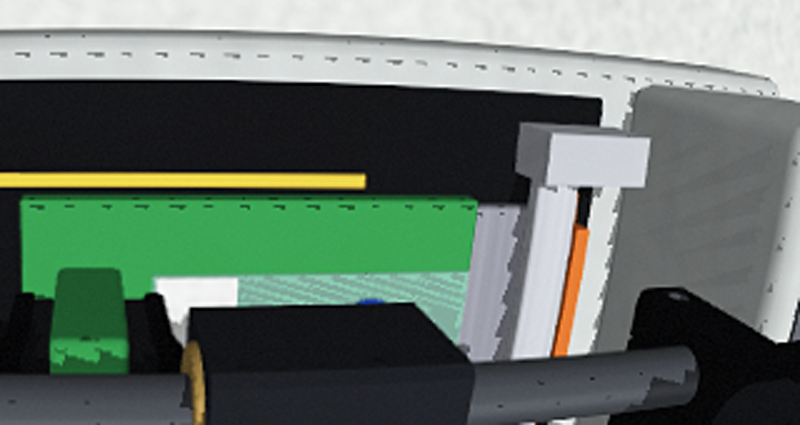

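The tongue is entering under the lip without touching the posts, with the force down to about 2 N. I'll push on in small steps.

```bash
python3 -m inch '[{"ax":0,"ay":0,"az":0,"dx":0,"dy":1,"dz":0,"gripper":5},{"ax":0,"ay":0,"az":0,"dx":0,"dy":1,"dz":0,"gripper":5},{"ax":0,"ay":0,"az":0,"dx":0,"dy":1,"dz":0,"gripper":5},{"ax":0,"ay":0,"az":0,"dx":0,"dy":0,"dz":0,"gripper":5},{"ax":0,"ay":0,"az":0,"dx":0,"dy":0,"dz":0,"gripper":5}]';python3 -m inch '[{"ax":0,"ay":0,"az":0,"dx":0,"dy":1,"dz":0,"gripper":5},{"ax":0,"ay":0,"az":0,"dx":0,"dy":1,"dz":0,"gripper":5},{"ax":0,"ay":0,"az":0,"dx":0,"dy":1,"dz":0,"gripper":5},{"ax":0,"ay":0,"az":0,"dx":0,"dy":0,"dz":0,"gripper":5},{"ax":0,"ay":0,"az":0,"dx":0,"dy":0,"dz":0,"gripper":5}]'; python3 - <<'E'
from h import *
go(.4226,.1467,.053,106.07)
E
```

```text
time: 14.9
position: [0.4479, 0.154, 0.053]
tool_rot: [0.601, 0.799, -0.0, -0.0]
ft_force: [-2.7, -1.8, 4.6]
grip_width: 0.0136
time: 15.4
position: [0.4478, 0.1542, 0.053]
tool_rot: [0.601, 0.799, -0.003, -0.002]
ft_force: [-8.0, -5.3, 8.8]
grip_width: 0.0135
t 15.4 pos [0.4478 0.1542 0.053 ] yaw 106.1057768762049 tilt [-0.0069 -0.0015] f [-8.0469 -5.2851  8.8226] w 0.013482182541560252
az 0.000624424285854275
before dx -0.2 dy -26.3 dz -0.0
after dx -0.2 dy -26.3 dz -0.0
```

Contact with the stop came at 26.3 mm of travel, as predicted. I'll push on, easing the down-pressure and countering the small compliance tilt.

```bash
python3 -m inch '[{"ax":-0.004,"ay":0,"az":0,"dx":0,"dy":1,"dz":-0.3,"gripper":5},{"ax":0,"ay":0,"az":0,"dx":0,"dy":1,"dz":0,"gripper":5},{"ax":0,"ay":0,"az":0,"dx":0,"dy":1,"dz":0,"gripper":5},{"ax":0,"ay":0,"az":0,"dx":0,"dy":0,"dz":0,"gripper":5},{"ax":0,"ay":0,"az":0,"dx":0,"dy":0,"dz":0,"gripper":5}]' 50;python3 - <<'E'
from h import *
go(.4226,.1467,.053,106.07)
E
```

```text
time: 15.9
position: [0.4482, 0.1546, 0.053]
tool_rot: [0.601, 0.799, -0.003, -0.003]
ft_force: [-11.7, -6.7, 10.6]
grip_width: 0.013
t 15.9 pos [0.4482 0.1546 0.053 ] yaw 106.09661328973381 tilt [-0.0082 -0.0011] f [-11.7001  -6.7385  10.6066] w 0.013021362149146834
az 0.00046448953064205894
before dx -0.5 dy -26.8 dz -0.0
after dx -0.5 dy -26.8 dz -0.0
```

```bash
python3 -m inch '[{"ax":0,"ay":0,"az":0,"dx":0,"dy":0,"dz":-0.5,"gripper":5},{"ax":0,"ay":0,"az":0,"dx":0,"dy":0,"dz":0,"gripper":5},{"ax":0,"ay":0,"az":0,"dx":0,"dy":0,"dz":-0.3,"gripper":5},{"ax":0,"ay":0,"az":0,"dx":0,"dy":0,"dz":0,"gripper":5},{"ax":0,"ay":0,"az":0,"dx":0,"dy":0,"dz":0,"gripper":5}]' 50;python3 - <<'E'
from h import *
go(.4226,.1467,.053,106.07)
snap('wrist','w11')
crop('w11',240,120,560,290,2.5,'c15')
E
```

```text
time: 16.4
position: [0.4493, 0.1549, 0.0533]
tool_rot: [0.601, 0.799, -0.002, -0.002]
ft_force: [-7.7, -4.0, 4.3]
grip_width: 0.0137
t 16.4 pos [0.4493 0.1549 0.0533] yaw 106.0828558247924 tilt [-0.0063 -0.0006] f [-7.6974 -4.0434  4.2592] w 0.01369107989313883
az 0.00022437647068707854
before dx -0.5 dy -28.0 dz 0.3
after dx -0.5 dy -28.0 dz 0.3
```

View pics/c15.png

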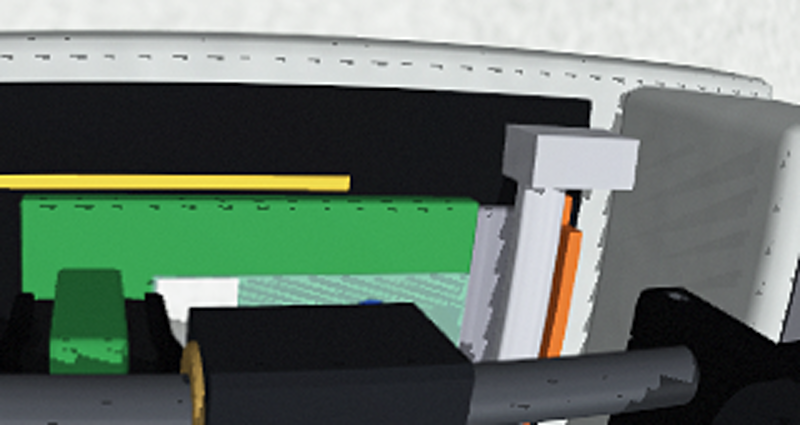

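```bash
python3 -m inch '[{"ax":-0.003,"ay":0,"az":0,"dx":0,"dy":1,"dz":-0.1,"gripper":5},{"ax":0,"ay":0,"az":0,"dx":0,"dy":1,"dz":-0.1,"gripper":5},{"ax":-0.002,"ay":0,"az":0,"dx":0,"dy":1,"dz":-0.1,"gripper":5},{"ax":0,"ay":0,"az":0,"dx":0,"dy":1,"dz":0,"gripper":5},{"ax":0,"ay":0,"az":0,"dx":0,"dy":0,"dz":0,"gripper":5},{"ax":0,"ay":0,"az":0,"dx":0,"dy":0,"dz":0,"gripper":5}]' 50;python3 - <<'E'
from h import *
go(.4226,.1467,.053,106.07)
E
```

```text
time: 17.05
position: [0.4521, 0.1558, 0.0533]
tool_rot: [0.601, 0.799, -0.001, -0.002]
ft_force: [-9.1, -5.8, 2.6]
grip_width: 0.0137
t 17.05 pos [0.4521 0.1558 0.0533] yaw 106.08179130615574 tilt [-0.004   0.0004] f [-9.0632 -5.7668  2.577 ] w 0.013708583663664918
az 0.00020579711552839216
before dx -0.6 dy -30.9 dz 0.3
after dx -0.6 dy -30.9 dz 0.3
```

```bash
python3 -m inch '[{"ax":-0.002,"ay":0,"az":0,"dx":0,"dy":1,"dz":0,"gripper":5},{"ax":0,"ay":0,"az":0,"dx":0,"dy":1,"dz":0,"gripper":5},{"ax":-0.002,"ay":0,"az":0,"dx":0,"dy":1,"dz":0,"gripper":5},{"ax":0,"ay":0,"az":0,"dx":0,"dy":0,"dz":0,"gripper":5},{"ax":0,"ay":0,"az":0,"dx":0,"dy":0,"dz":0,"gripper":5}]' 50;python3 - <<'E'
from h import *
go(.4226,.1467,.053,106.07)
E
```

```text
time: 17.55
position: [0.4539, 0.1564, 0.0531]
tool_rot: [0.601, 0.799, -0.0, -0.001]
ft_force: [-10.3, -6.1, 3.5]
grip_width: 0.0139
t 17.55 pos [0.4539 0.1564 0.0531] yaw 106.0868827161842 tilt [-0.0026  0.0011] f [-10.2809  -6.1292   3.5225] w 0.013921792346510288
az 0.0002946589840945003
before dx -0.7 dy -32.7 dz 0.1
after dx -0.7 dy -32.7 dz 0.1
```

```bash
python3 -m inch '[{"ax":0,"ay":0,"az":0,"dx":0,"dy":0.7,"dz":0,"gripper":5},{"ax":-0.001,"ay":0,"az":0,"dx":0,"dy":0.7,"dz":-0.1,"gripper":5},{"ax":0,"ay":0,"az":0,"dx":0,"dy":0.6,"dz":0,"gripper":5},{"ax":0,"ay":0,"az":0,"dx":0,"dy":0,"dz":0,"gripper":5},{"ax":0,"ay":0,"az":0,"dx":0,"dy":0,"dz":0,"gripper":5}]' 50;python3 - <<'E'
from h import *
go(.4226,.1467,.053,106.07)
E
python3 -m inch '[{"ax":0,"ay":0,"az":0,"dx":0,"dy":0.7,"dz":0,"gripper":5},{"ax":0,"ay":0,"az":0,"dx":0,"dy":0.3,"dz":0,"gripper":5},{"ax":0,"ay":0,"az":0,"dx":0,"dy":0,"dz":0,"gripper":5},{"ax":0,"ay":0,"az":0,"dx":0,"dy":0,"dz":0,"gripper":5}]' 50;python3 - <<'E'
from h import *
go(.4226,.1467,.053,106.07)
E
```

```text
time: 18.05
position: [0.4549, 0.1568, 0.0532]
tool_rot: [0.601, 0.799, -0.001, -0.002]
ft_force: [-11.7, -5.8, 3.8]
grip_width: 0.0137
t 18.05 pos [0.4549 0.1568 0.0532] yaw 106.09081173031942 tilt [-0.0033  0.001 ] f [-11.664   -5.7981   3.8079] w 0.013693627875975698
az 0.0003632332171110599
before dx -0.7 dy -33.9 dz 0.2
after dx -0.7 dy -33.9 dz 0.2
time: 18.45
position: [0.4554, 0.157, 0.0532]
tool_rot: [0.601, 0.799, -0.001, -0.002]
ft_force: [-12.3, -7.3, 4.1]
grip_width: 0.0136
t 18.45 pos [0.4554 0.157  0.0532] yaw 106.0897533734657 tilt [-0.0043  0.0009] f [-12.3206  -7.3079   4.1019] w 0.013563320022965515
az 0.00034476140535262274
before dx -0.8 dy -34.4 dz 0.2
after dx -0.8 dy -34.4 dz 0.2
```

```bash
python3 -m inch '[{"ax":0,"ay":0,"az":0,"dx":0,"dy":0.5,"dz":0,"gripper":5},{"ax":-0.001,"ay":0,"az":0,"dx":0,"dy":0.5,"dz":0,"gripper":5},{"ax":0,"ay":0,"az":0,"dx":0,"dy":0,"dz":0,"gripper":5},{"ax":0,"ay":0,"az":0,"dx":0,"dy":0,"dz":0,"gripper":5},{"ax":0,"ay":0,"az":0,"dx":0,"dy":0,"dz":0,"gripper":5}]' 50;python3 - <<'E'
from h import *
go(.4226,.1467,.053,106.07)
E
python3 -m inch '[{"ax":0,"ay":0,"az":0,"dx":0,"dy":0.5,"dz":0,"gripper":5},{"ax":-0.001,"ay":0,"az":0,"dx":0,"dy":0.5,"dz":0,"gripper":5},{"ax":0,"ay":0,"az":0,"dx":0,"dy":0,"dz":0,"gripper":5},{"ax":0,"ay":0,"az":0,"dx":0,"dy":0,"dz":0,"gripper":5},{"ax":0,"ay":0,"az":0,"dx":0,"dy":0,"dz":0,"gripper":5}]' 50;python3 - <<'E'
from h import *
go(.4226,.1467,.053,106.07)
snap('wrist','w12')
crop('w12',240,120,560,290,2.5,'c16')
E
```

```text
time: 18.95
position: [0.4554, 0.157, 0.0531]
tool_rot: [0.601, 0.799, -0.001, -0.002]
ft_force: [-12.9, -8.6, 5.2]
grip_width: 0.0138
t 18.95 pos [0.4554 0.157  0.0531] yaw 106.10546689768628 tilt [-0.0053  0.0007] f [-12.8639  -8.6157   5.2353] w 0.013836012724139637
az 0.0006190141400937382
before dx -0.8 dy -34.4 dz 0.1
after dx -0.8 dy -34.4 dz 0.1
time: 19.45
position: [0.4554, 0.1571, 0.0531]
tool_rot: [0.601, 0.799, -0.002, -0.003]
ft_force: [-14.9, -9.7, 6.9]
grip_width: 0.0136
t 19.45 pos [0.4554 0.1571 0.0531] yaw 106.10517446178977 tilt [-0.0063  0.0006] f [-14.8988  -9.7246   6.8823] w 0.013585751798066516
az 0.0006139101708485871
before dx -0.8 dy -34.4 dz 0.1
after dx -0.9 dy -34.4 dz 0.1
```

View pics/c16.png

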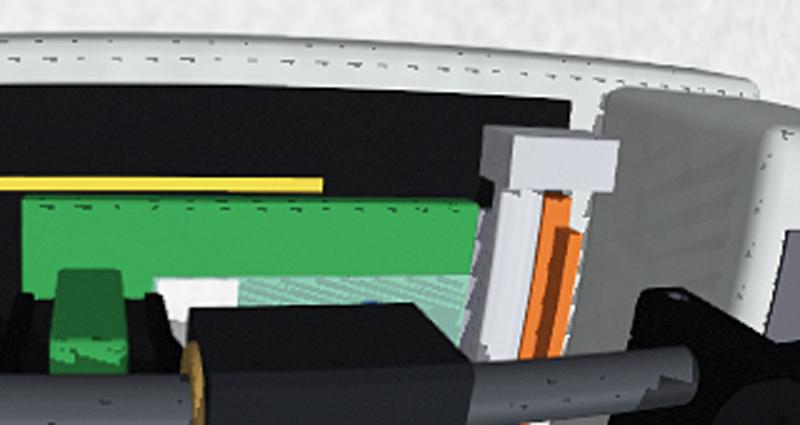

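```bash
python3 - <<'E'
from h import *
c=load('w12'); T=robot.get_obs()['position']; D=c['depth']; p=np.array(c['position']); axx=-rot(c)[:,2]
a=np.radians(106.07); ex=np.array([np.cos(a),np.sin(a)]); ey=np.array([np.sin(a),-np.cos(a)])
def f(u,v,z,n):
    q=watz(c,240+u/2.5-.3,120+v/2.5-.3,z)[:2]; print(n,(q-T[:2])@ex*1000,(q-T[:2])@ey*1000)
f(503,190,.0525,'lip edge at post'); f(482,358,.0525,'lip low'); f(478,203,.046,'tray front'); f(22,200,.046,'tray rear'); f(323,185,.04,'yellow end'); f(570,100,.04,'plate end')
f(545,192,.0525,'lip back'); 
for u,v in((255,205),(300,205),(350,205),(420,205)):
    r=wray(c,u,v); print(p+r*D[v,u]/(r@axx))
snap('scene','scene2'); crop('scene2',280,180,400,300,5,'c17')
print(robot.get_obs()['ft_force'],robot.get_obs()['position'])
E
```

```text
lip edge at post 32.61550127220418 92.48035363006096
lip low -8.96825308853701 93.6532516523489
tray front 27.902628082640252 89.66914498022655
tray rear 28.11811115264941 -15.744931146587142
yellow end 30.3870364717239 52.217137332936865
plate end 52.71471436562985 116.87252367821215
lip back 32.29578760228974 104.21091897603048
[0.4366 0.178  0.0468]
[0.46   0.1848 0.0467]
[0.4869 0.1923 0.0456]
[0.5274 0.2044 0.0467]
[-14.6636  -9.3104   6.6355] [0.4554 0.1571 0.0531]
```

View pics/c17.png

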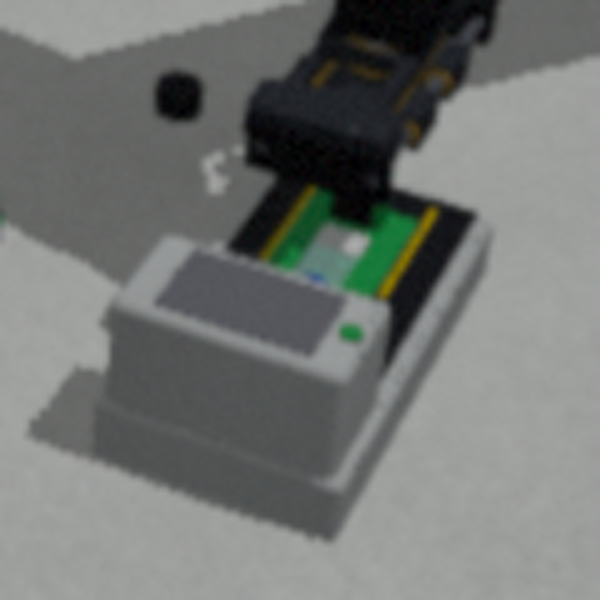

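View pics/scene2.png

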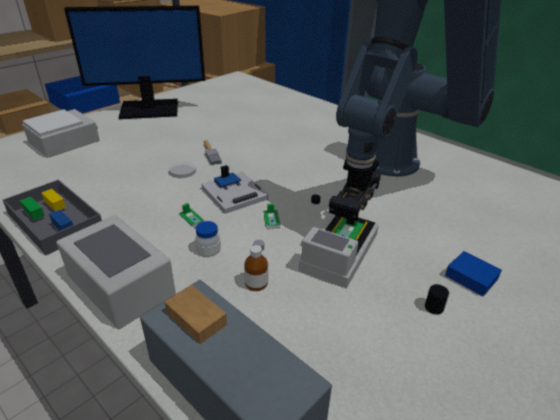

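The tray front measures about 2 to 2.5 mm short of the lip edge, where fully home would be 2.0 mm. It lies flat, and travel has stalled at 34.4 mm while the force rises, which indicates the hard stop. I'll hold briefly, then hand in.

```bash
python3 -m inch '[{"ax":0,"ay":0,"az":0,"dx":0,"dy":0.4,"dz":0,"gripper":5},{"ax":0,"ay":0,"az":0,"dx":0,"dy":0,"dz":0,"gripper":5},{"ax":0,"ay":0,"az":0,"dx":0,"dy":0,"dz":0,"gripper":5},{"ax":0,"ay":0,"az":0,"dx":0,"dy":0,"dz":0,"gripper":5},{"ax":0,"ay":0,"az":0,"dx":0,"dy":0,"dz":0,"gripper":5}]' 50;python3 - <<'E'
from h import *
go(.4226,.1467,.053,106.07)
print(robot.hand_in())
E
```

```text
time: 20.05
position: [0.4554, 0.1571, 0.0531]
tool_rot: [0.601, 0.799, -0.002, -0.003]
ft_force: [-15.9, -9.5, 8.0]
grip_width: 0.0137
t 20.05 pos [0.4554 0.1571 0.0531] yaw 106.1138971787485 tilt [-0.007   0.0004] f [-15.9188  -9.4553   8.0307] w 0.013668134812750006
az 0.0007661503014982094
before dx -0.9 dy -34.4 dz 0.1
after dx -0.9 dy -34.4 dz 0.1
the job is handed in; nothing more can be done
None
```

The job is handed in at 20 s, with the frame still gripped and pressed against the stop bar. I slid the blue jaw open by about 27 mm and lifted the largest frame straight out. I then laid it on the scanner stage and pushed it under the lip in small steps.

**Checks that agree:**
- **Fully home:** the frame met the stop bar at about 26.3 mm of travel. It stalled at 34.4 mm, matching the bar's 8 mm travel. It did not move over the last three pushes (about 2.4 mm more commanded) while the push rose to about 18 N.
- **Position and flatness:** the tray front measured 2 to 2.5 mm short of the lip edge, where fully home should be 2.0 mm. Tray heights were uniform to about 1 mm.
- **Bystanders:** nothing else on the bench looks disturbed in the last scene picture.

**Checks that disagreed or were off:**
- **Scanner angle:** the top camera gave about 14.8° and the wrist camera about 16°. I aligned the frame to the stage within the wrist image instead, to about 0.15°.
- **Push friction:** pressing too hard downward made the push stick about 0.5 mm after the frame met the stop bar, until I eased it.
- **Final pose:** the tool is tilted about 0.4° and sits about 0.9 mm to the side of the push line, with about 8 N pressing down.

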